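# Lend the sternum from behind the row

### The arm

A 6-joint arm with a two-finger parallel gripper is mounted at the origin on the work surface. World frame = base frame: x ahead of the robot, y to its left, z up, the work surface at z = 0. Lengths are in m, angles in rad, forces in N, time in s.
With the tool pointing down it reaches from about 0.25 to 0.775 m from the base axis. Payload 4 kg.
Tool frame: the origin (TCP) lies between the finger pads; the fingertips stand 14 mm ahead of it and the grasp point (between the pads) lies 5 mm behind it (robot.tips_ahead is the distance from the TCP to the fingertips, in m); z points along the fingers, y is the direction in which the jaws open and shut (so a half turn about z gives the same grasp; the last joint's range is limited). The gripper opens to 94 mm and grips with 3 to 60 N. Pads are 16 mm wide; open, the fingers measure 119 mm over their backs; the gripper's body (75 mm by 177 mm) begins 78 mm behind the grasp point.
Start: joints at [-1.447, 0.087, 1.371, -0, 1.684, -0.103], TCP at [0.124, -0.536, 0.22] pointing down, gripper open.
Joint ranges: [-3.1, 3.1], [-0.76, 2.03], [0.27, 2.55], [-1.08, 4.22], [0.17, 2.65], [-2.57, 2.57]. Speed limits (rad/s): [2.79, 2.79, 3.14, 3.14, 3.14, 3.14].

### API

Orientations are given as [roll, pitch, yaw] about the fixed x, y, z axes, in that order (R = Rz(yaw) Ry(pitch) Rx(roll)).
In Python, from bench import robot, optics, job gives the robot as it stands.
- The arm moves only by the tool apply_moves, never from a script. Its argument "moves" is a list of rows, each a list of 3 entries, a list of its own where there are three numbers: the shift along the tool's x, y, z in cm, then the turn, a rotation vector about the tool's x, y, z in rad, then the opening, from 0 (shut) to 1 (fully open). In form: [[[tx, ty, tz], [rx, ry, rz], grip], ...]. A call has exactly 10 rows; each row is the pose to reach, as a shift and turn from the pose commanded when the call began, along the tool's axes at that moment; what a row does not reach only later rows make up. A row lasts 1/12 s, in which the tool goes at most 41.7 mm and 7.16 degrees, less where a joint would pass 70% of its speed; a pose out of reach is approached as far as the arm can. A call with a gripper value outside its range is refused whole. The fingers move at their own pace and stop on an object; the grip force is fixed at half the most. Time passes only in rows, so rows that repeat a pose let the fingers close, or fill a call up. It gives the time, the measured TCP pose, the force and the opening at its end, in the units of the state.
- robot.get_obs(): the state, without advancing time (a new reading comes with each control period).
- optics.snapshot(name): name is "scene" or "top" or "wrist"; returns the picture (400x640x3 uint8, red, green, blue); there is no depth.
- optics.get_calibration(name): a dict with "fx", "fy", "cx", "cy" (pixels), "k1" (the pictures are not rectified: a ray, as slopes to the right and down, at radius r is drawn at 1 + k1 r^2 times it, then the intrinsics apply), "rvec" (rotation vector, rad) and "tvec" (3), from world to camera coordinates, as OpenCV has them. Camera axes: x right, y down, z forward; pixel columns grow to the right and rows downward; lengths in m; the calibration is good to about 2 mm. A picture is of the moment at which its call begins: read the wrist's pose just before it. get_calibration takes no time and is no camera call; for the wrist camera it gives the pose at the moment of the call.
- job.close_job(): hands the job in, once; it reports no verdict.
The state is a dict: "time": time; "joint_positions": joint angles; "qvel": joint speeds; "joint_torque": joint torques, N m; "tool_pos": TCP position; "ee_rot": TCP orientation; "wrist_force": force on the tool from outside, world axes, zero at the start; "wrist_torque": the same for the moment, N m; "width": finger opening in m.
Only numpy, scipy, OpenCV 4.12 (cv2) and the standard library are available. Lean on these libraries where they do the work, as an engineer would, in place of code of your own. Each camera call takes 0.05 s, during which the arm holds its last target.

### The job

The plastic sternum lying at the back of the zinc display plate is going out on loan. First clear all three things standing in front of it (glass vial, calliper case, brass thumbscrew) upright onto the side tray, only then take the sternum and lay it flat, lengthwise and centred in the wooden loan box, and last put each of the three back upright on the very spot it came from. Set things down rather than drop them, never tip the glass vial over, and leave the loose vertebra and the lidded jar where they are.

Things in the scene. Friction and masses are not known exactly. Their poses are not given: they have to be found in the camera images.
- vial: Frosted glass specimen vial, loose, upright: round body 36 mm across up to 62 mm high, neck, 27 mm round stopper; 85 mm high in all, about 70 g. Origin at the centre of its underside, z up. At the start it is one of the three things in a row (in any order, about 95 mm apart) on the display plate; this starting spot is where it must go back, to about 1 cm.
- calliper_case: Black bakelite calliper case, loose, standing on end: 28 mm (its x) by 44 mm (its y) by 90 mm high, about 120 g, small brass catch on the -x face. Origin at the centre of its underside. One of the row of three, roughly square to the display plate; its starting spot is where it must go back, to about 1 cm.
- thumbscrew: Brass thumbscrew knob, loose, upright: foot disc 36 mm across and 6 mm thick, thin stem, knurled head 40 mm across from 40 to 62 mm height; about 160 g. Origin at the centre of its underside. One of the row of three; its starting spot is where it must go back, to about 1 cm.
- sternum: Tan plastic sternum (breastbone cast), loose, lying flat: 165 mm long (its x), 18 mm thick; the body round the middle is 38 mm wide (its y) from x = -35 to +63 mm, the head at the -x end 56 mm wide, the tip at the +x end 14 mm wide and 12 mm thick; about 110 g. Origin at the centre of its underside. At the start it lies along the display plate's y, close behind the row of three.
- stand: Display plate of sheet zinc, fixed: 190 mm (x) by 300 mm (y), top face 6 mm above the origin (centre of the underside), with a 22 mm high, 3 mm thick lip along its far (+x) edge, whose inner face is at x = 92 mm. The row of three stands along its y at about x = -39 mm, at y of about -95, 0 and 95 mm; the sternum's middle lies at about x = 25 mm.
- tray: Side tray of sheet zinc, fixed, left or right of the display plate: 290 mm (its x, roughly away from the robot) by 130 mm (y) outside, rim 14 mm high, walls and floor 4 mm thick. Origin at the centre of its underside. Room for the three cleared things in a row along x.
- loan_box: Open wooden loan box, fixed, on the other side of the display plate from the tray: 230 mm (its x, the long way, roughly away from the robot) by 130 mm (y) outside, 34 mm high, walls and floor 6 mm thick. Origin at the centre of its underside. The sternum goes in with its length along x, either way round, its middle within about 1 cm of the box's middle.
- vertebra: Bone-coloured resin vertebra, loose, not to be moved: about 78 mm (x) by 74 mm (y), 28 mm high, lying in front of the display plate. Origin at the underside, the axis of its round body is at x = +4 mm, its spines point to -x.
- jar: Small amber glass jar with a steel lid, loose, not to be moved: 48 mm across, 50 mm high, standing in front of the display plate. Origin at the centre of its underside.

How it is judged:
By the outcome, as a careful person would: the job done as asked, in the order asked, and still so for the second after the job is handed in, with the robot touching nothing.
It also fails if it takes over 141 s, if anything falls off the work surface, if the arm or the gripper's body presses on something with over 40 N, if the wrist force passes 120 N, or if a joint passes its speed limit or range.

## Working session

There is one attempt and no reset: what is moved stays moved. The work goes in short steps, Python scripts to look and compute and a tool call to move; the robot and the scene stay as the last step left them, time stands still between calls to the robot, and variables do not carry over. Pictures are saved under pics/ and viewed, and the job is handed in when it is done.

Besides the shell and the picture viewer there is one more tool, called after ">>>" as name(argument=value, ...), one argument or row to a line, values as JSON. apply_moves: Moves the arm, as the interface text tells. Its arguments: {"type":"object","properties":{"moves":{"type":"array"}},"required":["moves"]}

```bash
ls; mkdir -p pics
python3 - <<'E'
from bench import robot, optics, job
import cv2
print(robot.get_obs())
for n in ("scene","top","wrist"):
    c=optics.get_calibration(n);print(n,c)
    cv2.imwrite(f"pics/{n}0.png",optics.snapshot(n)[:,:,::-1])
E
```

```text
pics
{'time': 0.0, 'joint_positions': array([-1.44710367e+00,  8.79496448e-02,  1.37225480e+00,  3.91899608e-07,
        1.68360227e+00, -1.03121242e-01]), 'qvel': array([-6.24506930e-04, -2.23809357e-04,  1.20539112e-03,  1.08196856e-04,
        9.64589972e-04, -8.13627021e-05]), 'joint_torque': array([ 1.43266207e-03, -3.40182281e+01, -3.02425325e+01,  7.19417352e-02,
        3.30042851e-02, -1.82375152e-04]), 'tool_pos': array([ 0.12360012, -0.53539483,  0.21830681]), 'ee_rot': array([-3.13939040e+00, -2.28299201e-04,  2.26813686e-01]), 'wrist_force': array([ 0.89641667, -0.34403194,  0.87362771]), 'wrist_torque': array([-0.00595078, -0.10296444,  0.04244433]), 'width': 0.09394727703336193}
scene {'fx': 442.8480031064673, 'fy': 442.8480031064673, 'cx': 313.4462249640606, 'cy': 194.84206712788017, 'k1': -0.09070047151954892, 'rvec': array([ 0.93969175,  2.4075327 , -1.12894307]), 'tvec': array([ 0.39172218, -0.18897096,  1.38167472])}
top {'fx': 415.3983006328975, 'fy': 415.3983006328975, 'cx': 316.9216462917287, 'cy': 196.42325101754335, 'k1': -0.07377341088857355, 'rvec': array([ 2.21530814, -2.15014722,  0.15090121]), 'tvec': array([-0.02857445,  0.50669426,  0.89529318])}
wrist {'fx': 341.2773920989028, 'fy': 341.2773920989028, 'cx': 323.51153826712493, 'cy': 201.15689644804172, 'k1': -0.05890838846982269, 'rvec': array([-2.28041116,  1.81215923,  0.25850396]), 'tvec': array([-0.54912276, -0.0278523 ,  0.39326461])}
```

View pics/scene0.png

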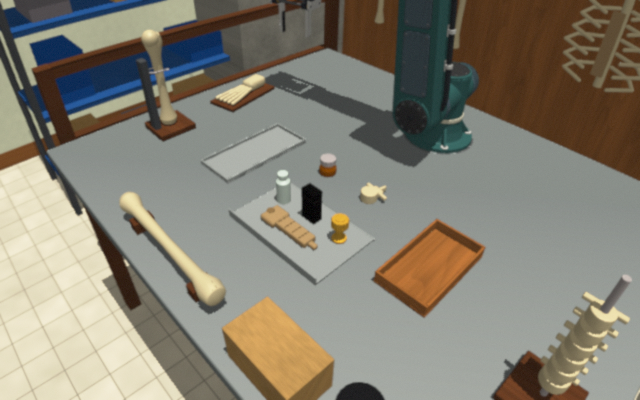

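View pics/top0.png

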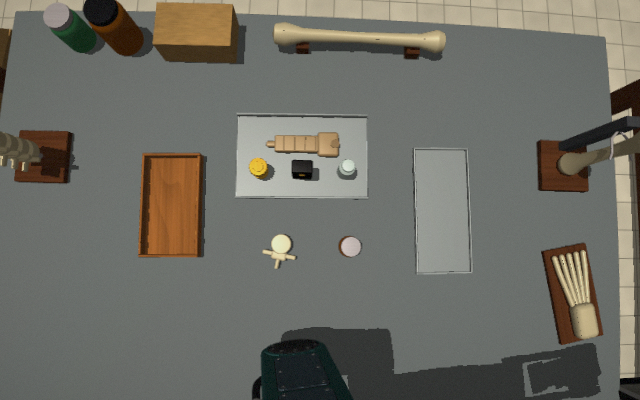

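View pics/wrist0.png

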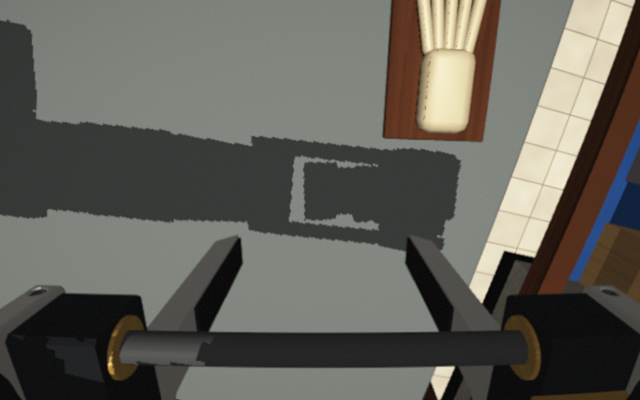

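The top view has +x up and +y to the left. From left to right in the row are the thumbscrew (258,168), the case (302,169) and the vial (347,168). The sternum is at about (303,145), the box at (171,205), the tray at (442,210), and the vertebra and jar are in front. Next I measure.

```bash
cat > h.py <<'E'
import numpy as np, cv2
from bench import robot, optics, job
from scipy.spatial.transform import Rotation as R
def cal(n):
    c=optics.get_calibration(n)
    return c
def ray(c,px):
    px=np.atleast_2d(np.array(px,float))
    K=np.array([[c['fx'],0,c['cx']],[0,c['fy'],c['cy']],[0,0,1]])
    u=cv2.undistortPoints(px.reshape(-1,1,2),K,np.array([c['k1'],0,0,0,0.]))[:,0]
    Rm=cv2.Rodrigues(np.array(c['rvec']))[0]
    d=np.c_[u,np.ones(len(u))]@Rm
    o=-Rm.T@np.array(c['tvec'])
    return o,d
def cast(c,px,z):
    o,d=ray(c,px); z=np.asarray(z,float)
    return o+d*((z-o[2])/d[:,2])[:,None]
def proj(c,P):
    K=np.array([[c['fx'],0,c['cx']],[0,c['fy'],c['cy']],[0,0,1]])
    return cv2.projectPoints(np.atleast_2d(np.array(P,float)),np.array(c['rvec']),np.array(c['tvec']),K,np.array([c['k1'],0,0,0,0.]))[0][:,0]
E
python3 - <<'E'
import cv2
a=cv2.imread('pics/top0.png')
cv2.imwrite('pics/crop_plate.png',cv2.resize(a[105:205,225:380],None,fx=5,fy=5,interpolation=cv2.INTER_CUBIC))
b=cv2.imread('pics/scene0.png')
cv2.imwrite('pics/crop_scene.png',cv2.resize(b[150:290,220:380],None,fx=4,fy=4,interpolation=cv2.INTER_CUBIC))
E
```

```text
(no output)
```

View pics/crop_plate.png

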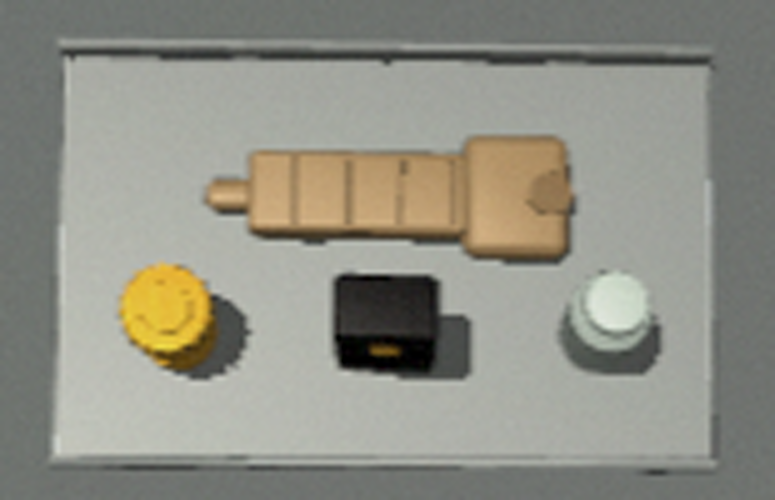

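View pics/crop_scene.png

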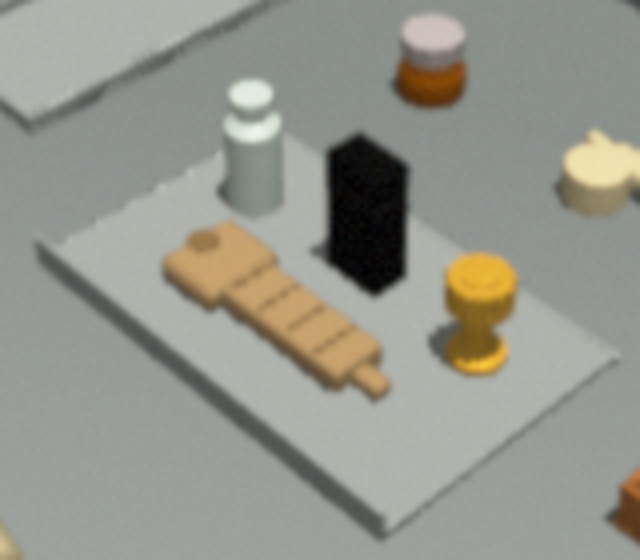

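Run:
```python
from h import *
c=cal('top')
P=lambda x,y:((x+.5)/5-.5+225,(y+.5)/5-.5+105)
def s(n,pts,z):
    w=cast(c,pts,z); print(n,np.round(w[:,:2]*1000,1).tolist()); return w
s('plate',[P(63,58),P(711,60),P(710,460),P(55,457)],.006)
s('screwtop',[P(166,305)],.068)
s('vialtop',[P(617,302)],.091)
s('case top corners',[P(334,277),P(436,274),P(436,337),P(334,339)],.096)
s('stern',[P(205,195),P(572,195),P(250,153),P(248,233),P(466,137),P(464,255),P(567,140),P(567,257)],.020)
g=cv2.imread('pics/top0.png')
for n,(x0,y0,x1,y1) in {'box':(130,145,212,265),'tray':(405,140,480,280)}.items():
    cv2.imwrite(f'pics/crop_{n}.png',cv2.resize(g[y0:y1,x0:x1],None,fx=4,fy=4,interpolation=cv2.INTER_CUBIC))
cv2.imwrite('pics/both.png',np.hstack([cv2.resize(g[145:275,130:212],None,fx=4,fy=4,interpolation=cv2.INTER_CUBIC),cv2.resize(g[145:275,405:480],None,fx=4,fy=4,interpolation=cv2.INTER_CUBIC)]))
```

```text
plate [[690.4, 175.7], [700.7, -125.4], [512.7, -127.5], [504.7, 169.9]]
screwtop [[565.0, 115.7]]
vialtop [[568.6, -74.5]]
case top corners [[574.1, 43.7], [576.8, 1.5], [550.4, 0.8], [548.1, 42.8]]
stern [[624.5, 105.9], [630.4, -60.5], [644.7, 86.3], [607.7, 85.7], [655.7, -11.5], [600.9, -12.1], [656.0, -57.7], [601.6, -58.9]]
```

View pics/both.png

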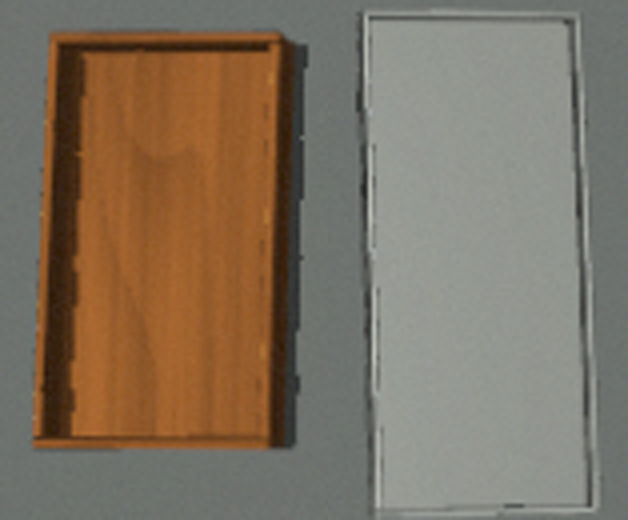

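Run:
```python
from h import *
c=cal('top')
def s(n,pts,z,ox,oy,f):
    pts=[((x+.5)/f-.5+ox,(y+.5)/f-.5+oy) for x,y in pts]
    w=cast(c,pts,z)*1000; 
    print(n,np.round(w[:,:2],1).tolist(),'mean',w.mean(0).round(1),'sides',[round(np.linalg.norm(w[i]-w[i-1]),1) for i in range(4)],
     'yawdeg',np.degrees(np.arctan2(*( (w[0]+w[1]-w[2]-w[3])[[1,0]]))).round(2))
s('box',[(52,34),(280,35),(270,444),(34,441)],.034,130,145,4)
s('tray',[(35,12),(250,14),(267,510),(48,514)],.014,405,145,4)
s('plate',[(63,50),(711,50),(714,460),(55,457)],.006,225,105,5)
c=cal('wrist');Rm=cv2.Rodrigues(c['rvec'])[0];o=-Rm.T@c['tvec'];ob=robot.get_obs()
T=R.from_euler('xyz',ob['ee_rot']).as_matrix()
print('cam in tool',T.T@(o-ob['tool_pos']),'axes',(T.T@Rm.T).round(3))
```

```text
box [[591.2, 377.6], [594.4, 250.0], [369.5, 242.7], [366.6, 371.7]] mean [480.4 310.5  34. ] sides [np.float64(224.6), np.float64(127.7), np.float64(225.0), np.float64(129.0)] yawdeg 1.69
tray [[629.1, -233.6], [633.2, -361.4], [347.3, -368.9], [342.9, -242.3]] mean [ 488.1 -301.5   14. ] sides [np.float64(286.3), np.float64(127.9), np.float64(286.0), np.float64(126.7)] yawdeg 1.62
plate [[694.2, 175.9], [705.5, -125.4], [512.8, -129.4], [504.7, 169.9]] mean [604.3  22.8   6. ] sides [np.float64(189.6), np.float64(301.5), np.float64(192.8), np.float64(299.4)] yawdeg 1.5
cam in tool [ 0.08232433  0.00020924 -0.16575782] axes [[ 0.001 -0.961 -0.277]
 [ 1.     0.001 -0.   ]
 [ 0.001 -0.277  0.961]]
```

```bash
cat >> h.py <<'E'
import json,sys
def load(): return json.load(open('cmd.json'))
def rot(s): return R.from_euler('z',s['yaw'])*R.from_euler('x',np.pi)
def to(s,pos,yaw,lab=''):
    t=rot(s).inv().apply(np.array(pos)-s['pos'])*100
    print(lab,'shift',t.round(2).tolist(),'turn z',round(-(yaw-s['yaw']),3),'dist mm',round(np.linalg.norm(t)*10))
def done(shift,tz):
    s=load(); s['pos']=(np.array(s['pos'])+rot(s).apply(np.array(shift)/100)).tolist(); s['yaw']-=tz
    json.dump(s,open('cmd.json','w')); ob=robot.get_obs()
    print('cmd',np.round(s['pos'],4),round(s['yaw'],4),'meas',ob['tool_pos'].round(4),ob['ee_rot'].round(4),'F',ob['wrist_force'].round(1),'w',round(ob['width'],4),'t',round(ob['time'],2)); return s
E
cat > m.py <<'E'
# m.py sx sy sz tz  -- tX tY tZ tyaw   (done, then plan)
from h import *
a=sys.argv[1:]; v=[float(x) for x in a]
s=done(v[:3],v[3]) if len(v)>=4 else load()
for i in range(4,len(v),4): to(s,v[i:i+3],v[i+3])
E
python3 - <<'E'
import json
json.dump({'pos':[.124,-.536,.22],'yaw':.2268},open('cmd.json','w'))
E
python3 m.py 0 0 0 0 .50 .02 .26 .028
```

```text
cmd [ 0.124 -0.536  0.22 ] 0.2268 meas [ 0.1236 -0.5355  0.2186] [-3.1399e+00 -1.0000e-04  2.2680e-01] F [ 1.6  0.4 -0.3] w 0.0938 t 0.15
 shift [49.14, -45.72, -4.0] turn z 0.199 dist mm 672
```

>>> apply_moves(
  moves=[
    [[2, -1.9, -1], [0, 0, 0.03], 1],
    [[5, -4.6, -2], [0, 0, 0.07], 1],
    [[8.5, -7.9, -3], [0, 0, 0.1], 1],
    [[12, -11.1, -4], [0, 0, 0.14], 1],
    [[15.5, -14.4, -4], [0, 0, 0.18], 1],
    [[18.5, -17.2, -4], [0, 0, 0.199], 1],
    [[21.5, -20, -4], [0, 0, 0.199], 1],
    [[24.5, -22.9, -4], [0, 0, 0.199], 1],
    [[27.5, -25.7, -4], [0, 0, 0.199], 1],
    [[30, -28, -4], [0, 0, 0.199], 1],
  ],
)

```text
time: 0.98
tool_pos: [0.3473, -0.2027, 0.2594]
ee_rot: [3.141, -0.0, 0.027]
wrist_force: [0.9, -0.4, -0.7]
width: 0.0939
```

```bash
python3 m.py 30 -28 -4 .199 .50 .02 .26 .028
```

```text
cmd [ 0.3534 -0.1957  0.26  ] 0.0278 meas [ 0.3473 -0.2027  0.2594] [ 3.1412e+00 -4.0000e-04  2.7300e-02] F [ 0.9 -0.4 -0.7] w 0.0939 t 0.98
 shift [15.26, -21.16, -0.0] turn z -0.0 dist mm 261
```

>>> apply_moves(
  moves=[
    [[2.2, -3, 0], [0, 0, 0], 1],
    [[4.4, -6.1, 0], [0, 0, 0], 1],
    [[6.7, -9.3, 0], [0, 0, 0], 1],
    [[9, -12.5, 0], [0, 0, 0], 1],
    [[11, -15.3, 0], [0, 0, 0], 1],
    [[12.8, -17.8, 0], [0, 0, 0], 1],
    [[14.2, -19.7, 0], [0, 0, 0], 1],
    [[15, -20.8, 0], [0, 0, 0], 1],
    [[15.3, -21.2, 0], [0, 0, 0], 1],
    [[15.3, -21.2, 0], [0, 0, 0], 1],
  ],
)

```text
time: 1.82
tool_pos: [0.494, 0.0118, 0.259]
ee_rot: [3.141, 0.001, 0.029]
wrist_force: [-0.5, -0.8, -0.6]
width: 0.0941
```

```bash
python3 m.py 15.3 -21.2 0 0
python3 - <<'E'
from h import *
np.save('wcal1.npy',cal('wrist'),allow_pickle=True)
cv2.imwrite('pics/w1.png',optics.snapshot('wrist')[:,:,::-1])
print(robot.get_obs()['tool_pos'])
E
```

```text
cmd [0.5004 0.0205 0.26  ] 0.0278 meas [0.494  0.0118 0.259 ] [3.1412e+00 1.2000e-03 2.8900e-02] F [-0.5 -0.8 -0.6] w 0.0941 t 1.82
[0.49365344 0.01100187 0.25918964]
```

View pics/w1.png

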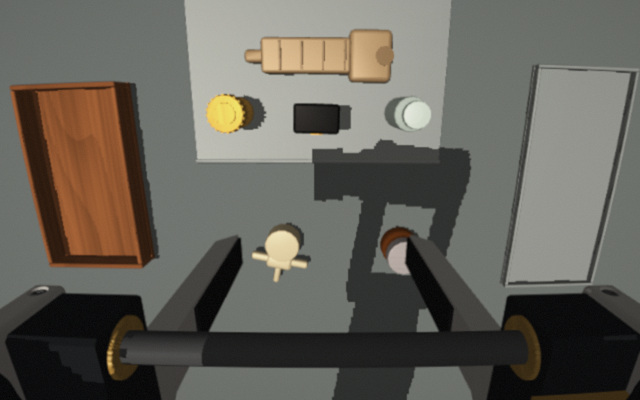

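The row now reads thumbscrew (226,114), case (316,119) and vial (412,114), all clear of the fingers. My first call exceeded the step limit, so the commanded pose was clamped. I'll re-sync and measure from this picture.

Run:
```python
from h import *
s=load(); s['pos']=[.4937,.0112,.26]; json.dump(s,open('cmd.json','w'))
a=cv2.imread('pics/w1.png')
cv2.imwrite('pics/w1c.png',cv2.resize(a[15:175,185:455],None,fx=3,fy=3,interpolation=cv2.INTER_CUBIC)[:, :800])
h=cv2.cvtColor(a,cv2.COLOR_BGR2HSV)
c=np.load('wcal1.npy',allow_pickle=True).item()
ct=cal('top'); t=cv2.imread('pics/top0.png'); ht=cv2.cvtColor(t,cv2.COLOR_BGR2HSV)
for nm,cc,hh in(('w',c,h),('t',ct,ht)):
  m=cv2.inRange(hh,(20,150,120),(32,255,255))
  n,l,st,ce=cv2.connectedComponentsWithStats(m); print(nm,'yellow',[ (st[i].tolist(),ce[i].round(1).tolist()) for i in range(1,n) if st[i][4]>80])
  m=cv2.inRange(hh,(0,0,0),(180,255,38))
  n,l,st,ce=cv2.connectedComponentsWithStats(m); print(nm,'black',[ (st[i].tolist(),ce[i].round(1).tolist()) for i in range(1,n) if 80<st[i][4]<3000])
```

```text
w yellow [([207, 95, 38, 38, 508], [224.5, 116.2])]
w black [([294, 104, 46, 29, 649], [324.1, 118.6]), ([0, 373, 22, 27, 338], [7.1, 389.6]), ([626, 380, 14, 20, 146], [634.9, 392.5])]
t yellow [([249, 158, 19, 18, 243], [257.7, 166.5])]
t black [([84, 0, 34, 26, 754], [100.6, 11.4]), ([404, 47, 15, 12, 98], [410.4, 53.3]), ([0, 68, 6, 25, 104], [1.7, 78.7]), ([611, 80, 29, 36, 659], [626.2, 98.2]), ([559, 116, 81, 36, 941], [595.2, 135.2]), ([62, 132, 10, 51, 200], [67.3, 157.4]), ([292, 160, 20, 19, 197], [303.0, 170.1]), ([41, 165, 19, 12, 102], [50.3, 170.8]), ([620, 377, 20, 8, 134], [629.6, 380.8]), ([619, 391, 20, 9, 94], [625.7, 396.2])]
```

View pics/w1c.png

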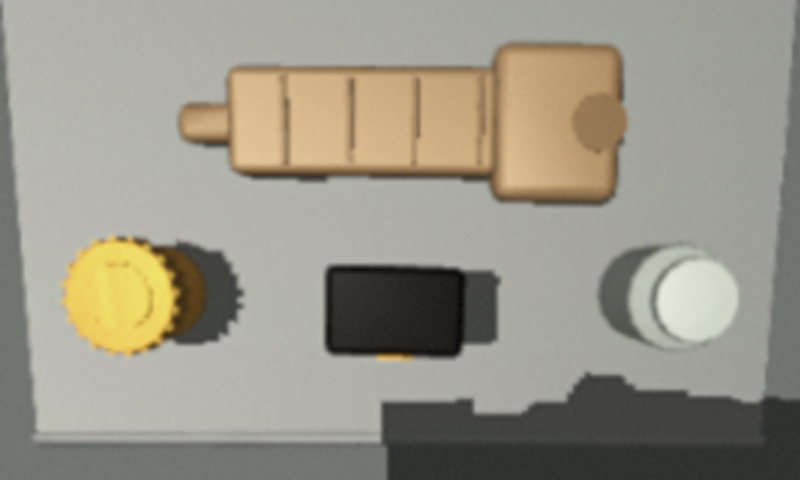

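Run:
```python
from h import *
c=np.load('wcal1.npy',allow_pickle=True).item()
P=lambda x,y:((x+.5)/3-.5+185,(y+.5)/3-.5+15)
def s(n,pts,z):
    w=cast(c,[P(*p) for p in pts],z)*1000; print(n,w[:,:2].round(1).tolist(),w.mean(0).round(1))
s('screw',[(122,295)],.068); s('vial',[(697,299)],.091)
s('case',[(327,267),(463,267),(461,355),(328,353)],.096)
s('st tip/end',[(180,123),(620,123)],.02)
s('st body',[(350,68),(350,173)],.022); s('head',[(557,45),(557,200)],.022)
s('platefront',[(35,437),(765,437)],.006)
w=cal('wrist'); f=lambda x,y:(x,y)
pts=[(13,87),(130,83),(153,266),(51,266)]
q=cast(w,pts,.034)*1000; print('box',q[:,:2].round(1).tolist(),q.mean(0))
pts=[(535,66),(637,69),(594,286),(502,284)]
q=cast(w,pts,.014)*1000; print('tray',q[:,:2].round(1).tolist(),q.mean(0))
```

```text
screw [[564.0, 114.4]] [564.  114.4  68. ]
vial [[568.9, -75.1]] [568.9 -75.1  91. ]
case [[575.0, 42.2], [576.2, 0.0], [549.2, -0.5], [548.6, 41.7]] [562.3  20.9  96. ]
st tip/end [[625.3, 103.7], [630.0, -59.4]] [627.7  22.2  20. ]
st body [[645.5, 40.7], [608.9, 40.2]] [627.2  40.5  22. ]
head [[655.7, -34.1], [601.7, -37.4]] [628.7 -35.8  22. ]
platefront [[503.6, 170.8], [512.5, -131.9]] [508.1  19.4   6. ]
box [[590.0, 372.2], [593.7, 229.2], [370.2, 226.9], [363.7, 368.0]] [479.39916639 299.07776943  34.        ]
tray [[627.5, -230.5], [633.0, -361.1], [343.1, -376.9], [345.6, -239.1]] [ 487.28167919 -301.88034217   14.        ]
```

Both views agree to within 2 mm. I'll pick the vial first and hover above it.

```bash
python3 m.py 0 0 0 0 .5688 -.0748 .14 .028 .5688 -.0748 .041 .028
```

```text
cmd [0.4937 0.0112 0.26  ] 0.0278 meas [0.4937 0.011  0.2592] [3.1409e+00 1.0000e-03 2.7700e-02] F [ 0.2  0.5 -0.1] w 0.0946 t 1.87
 shift [7.27, 8.81, 12.0] turn z -0.0 dist mm 166
 shift [7.27, 8.81, 21.9] turn z -0.0 dist mm 247
```

>>> apply_moves(
  moves=[
    [[1.4, 1.7, 1.5], [0, 0, 0], 1],
    [[3.1, 3.8, 3.5], [0, 0, 0], 1],
    [[4.8, 5.9, 5.5], [0, 0, 0], 1],
    [[6.3, 7.7, 7.5], [0, 0, 0], 1],
    [[7, 8.5, 9], [0, 0, 0], 1],
    [[7.3, 8.8, 10], [0, 0, 0], 1],
    [[7.3, 8.8, 11], [0, 0, 0], 1],
    [[7.3, 8.8, 11.7], [0, 0, 0], 1],
    [[7.3, 8.8, 12], [0, 0, 0], 1],
    [[7.3, 8.8, 12], [0, 0, 0], 1],
  ],
)

```text
time: 2.7
tool_pos: [0.5687, -0.074, 0.1394]
ee_rot: [-3.142, 0.0, 0.028]
wrist_force: [-0.3, 0.1, -0.8]
width: 0.0939
```

```bash
python3 m.py 7.3 8.8 12 0 .5688 -.0748 .041 .028
python3 - <<'E'
from h import *
cv2.imwrite('pics/w2.png',optics.snapshot('wrist')[:,:,::-1])
E
```

```text
cmd [ 0.5691 -0.0747  0.14  ] 0.0278 meas [ 0.5687 -0.074   0.1394] [-3.1415e+00  4.0000e-04  2.8300e-02] F [-0.3  0.1 -0.8] w 0.0939 t 2.7
 shift [-0.03, 0.01, 9.9] turn z -0.0 dist mm 99
```

View pics/w2.png

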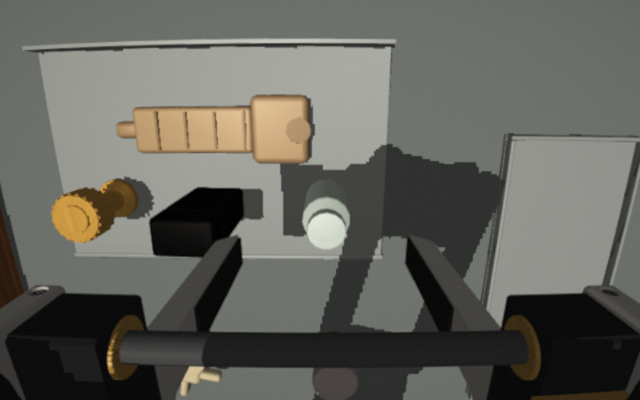

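The vial's stopper at (325,230) is centred between the fingers. I'll descend and close.

>>> apply_moves(
  moves=[
    [[0, 0, 1], [0, 0, 0], 1],
    [[0, 0, 3], [0, 0, 0], 1],
    [[0, 0, 5.2], [0, 0, 0], 1],
    [[0, 0, 7.4], [0, 0, 0], 1],
    [[0, 0, 9], [0, 0, 0], 1],
    [[0, 0, 9.7], [0, 0, 0], 1],
    [[0, 0, 9.9], [0, 0, 0], 1],
    [[0, 0, 9.9], [0, 0, 0], 1],
    [[0, 0, 9.9], [0, 0, 0], 0.35],
    [[0, 0, 9.9], [0, 0, 0], 0.3],
  ],
)

```text
time: 3.58
tool_pos: [0.5706, -0.0747, 0.0422]
ee_rot: [3.141, -0.003, 0.028]
wrist_force: [0.1, 0.5, -0.2]
width: 0.0842
```

>>> apply_moves(
  moves=[
    [[0, 0, 0], [0, 0, 0], 0.3],
    [[0, 0, 0], [0, 0, 0], 0.2],
    [[0, 0, 0], [0, 0, 0], 0.2],
    [[0, 0, 0], [0, 0, 0], 0.2],
    [[0, 0, 0], [0, 0, 0], 0.2],
    [[0, 0, -1], [0, 0, 0], 0.2],
    [[0, 0, -2.5], [0, 0, 0], 0.2],
    [[0, 0, -4.5], [0, 0, 0], 0.2],
    [[0, 0, -6], [0, 0, 0], 0.2],
    [[0, 0, -6], [0, 0, 0], 0.2],
  ],
)

```text
time: 4.42
tool_pos: [0.5718, -0.075, 0.1051]
ee_rot: [3.14, -0.008, 0.028]
wrist_force: [-0.0, -0.1, -0.4]
width: 0.0348
```

```bash
python3 m.py 0 0 9.9 0; python3 m.py 0 0 -6 0  .577 -.299 .10 .028  .577 -.299 .0393 .028
```

```text
cmd [ 0.5691 -0.0747  0.041 ] 0.0278 meas [ 0.5718 -0.075   0.1051] [ 3.1395 -0.0077  0.0279] F [-0.  -0.1 -0.4] w 0.0348 t 4.42
cmd [ 0.5691 -0.0747  0.101 ] 0.0278 meas [ 0.5718 -0.075   0.1051] [ 3.1395 -0.0077  0.0279] F [-0.  -0.1 -0.4] w 0.0348 t 4.42
 shift [0.16, 22.44, 0.1] turn z -0.0 dist mm 224
 shift [0.16, 22.44, 6.17] turn z -0.0 dist mm 233
```

Run:
```python
from h import *
cv2.imwrite('pics/w3.png',optics.snapshot('wrist')[:,:,::-1])
o=robot.get_obs();print(o['tool_pos'],o['ee_rot'],o['width'],o['wrist_force'])
```

```text
[ 0.57090473 -0.07480551  0.10310292] [ 3.14020171 -0.00498159  0.0278084 ] 0.035388916067955814 [ 0.19407786  0.49569465 -0.86297209]
```

View pics/w3.png

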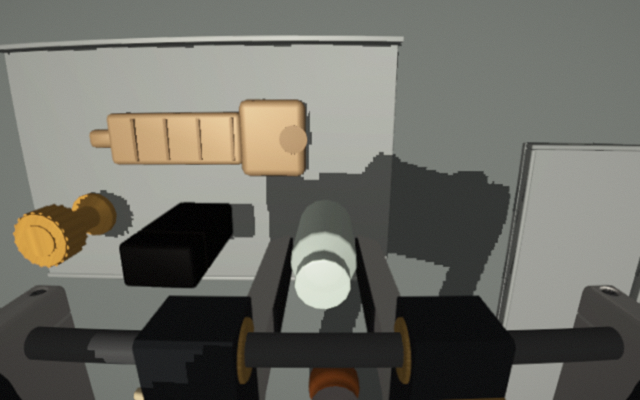

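The vial is held upright at (325,250). I carry it to the far slot on the tray.

>>> apply_moves(
  moves=[
    [[0, 2, 0], [0, 0, 0], 0.2],
    [[0, 5, 0], [0, 0, 0], 0.2],
    [[0, 8.5, 0], [0, 0, 0], 0.2],
    [[0, 12, 0], [0, 0, 0], 0.2],
    [[0, 15.5, 0], [0, 0, 0], 0.2],
    [[0.1, 18.5, 0], [0, 0, 0], 0.2],
    [[0.2, 20.8, 0.5], [0, 0, 0], 0.2],
    [[0.2, 22, 1.2], [0, 0, 0], 0.2],
    [[0.2, 22.4, 2.4], [0, 0, 0], 0.2],
    [[0.2, 22.4, 3.6], [0, 0, 0], 0.2],
  ],
)

```text
time: 5.3
tool_pos: [0.5776, -0.2997, 0.0639]
ee_rot: [3.139, -0.0, 0.027]
wrist_force: [-3.7, -6.7, 39.6]
width: 0.0351
```

>>> apply_moves(
  moves=[
    [[0, 0, 1], [0, 0, 0], 0.2],
    [[0, 0, 1.7], [0, 0, 0], 0.2],
    [[0, 0, 2.2], [0, 0, 0], 0.2],
    [[0, 0, 2.4], [0, 0, 0], 0.2],
    [[0, 0, 2.5], [0, 0, 0], 0.2],
    [[0, 0, 2.5], [0, 0, 0], 0.2],
    [[0, 0, 2.5], [0, 0, 0], 0.2],
    [[0, 0, 2.5], [0, 0, 0], 0.2],
    [[0, 0, 2.5], [0, 0, 0], 0.2],
    [[0, 0, 2.5], [0, 0, 0], 0.2],
  ],
)

```text
time: 6.13
tool_pos: [0.5839, -0.2999, 0.0542]
ee_rot: [3.13, -0.018, 0.03]
wrist_force: [-5.6, 3.0, 39.9]
width: 0.0354
```

```bash
python3 m.py 0.2 22.4 3.6 0; python3 m.py 0 0 2.5 0  .577 -.299 .0393 .028
python3 - <<'E'
from h import *
cv2.imwrite('pics/s3.png',cv2.resize(optics.snapshot('scene')[100:200,180:340,::-1],None,fx=5,fy=5,interpolation=cv2.INTER_CUBIC))
E
```

```text
cmd [ 0.5773 -0.2986  0.065 ] 0.0278 meas [ 0.5839 -0.2999  0.0542] [ 3.13   -0.0176  0.0303] F [-5.6  3.  39.9] w 0.0354 t 6.13
cmd [ 0.5773 -0.2986  0.04  ] 0.0278 meas [ 0.5839 -0.2999  0.0542] [ 3.13   -0.0176  0.0303] F [-5.6  3.  39.9] w 0.0354 t 6.13
 shift [-0.04, 0.04, 0.07] turn z -0.0 dist mm 1
```

View pics/s3.png

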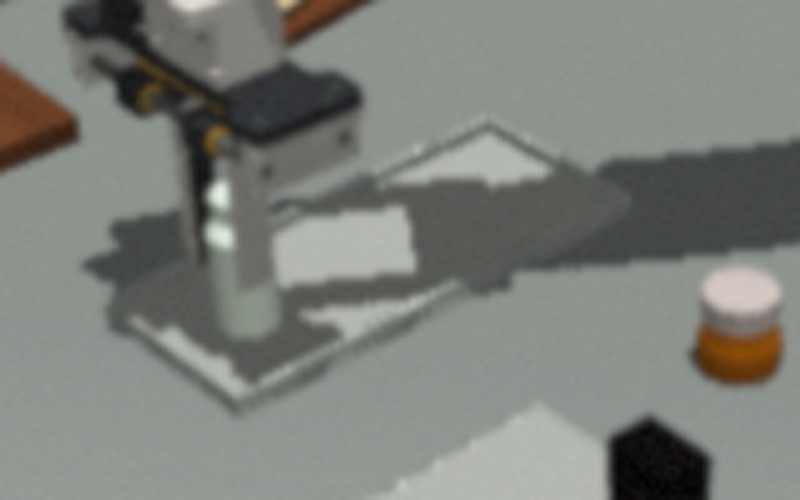

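The fingers close slowly, at about 60 mm/s, so they caught the vial while I was already rising and hold it higher than planned. It has touched down early and is being pressed onto the tray. I'll ease the push off.

>>> apply_moves(
  moves=[
    [[0, 0, -0.7], [0, 0, 0], 0.2],
    [[0, 0, -1.2], [0, 0, 0], 0.2],
    [[0, 0, -1.4], [0, 0, 0], 0.2],
    [[0, 0, -1.4], [0, 0, 0], 0.2],
    [[0, 0, -1.4], [0, 0, 0], 0.2],
    [[0, 0, -1.4], [0, 0, 0], 0.2],
    [[0, 0, -1.4], [0, 0, 0], 0.2],
    [[0, 0, -1.4], [0, 0, 0], 0.2],
    [[0, 0, -1.4], [0, 0, 0], 0.2],
    [[0, 0, -1.4], [0, 0, 0], 0.2],
  ],
)

```text
time: 7.02
tool_pos: [0.5786, -0.297, 0.0544]
ee_rot: [-3.141, -0.002, 0.029]
wrist_force: [0.5, 1.0, 9.7]
width: 0.0351
```

```bash
python3 m.py 0 0 -1.4 0
python3 - <<'E'
from h import *
cv2.imwrite('pics/s4.png',cv2.resize(optics.snapshot('scene')[100:200,180:340,::-1],None,fx=5,fy=5,interpolation=cv2.INTER_CUBIC))
E
```

```text
cmd [ 0.5773 -0.2986  0.054 ] 0.0278 meas [ 0.5786 -0.297   0.0544] [-3.1408e+00 -1.8000e-03  2.9000e-02] F [0.5 1.  9.7] w 0.0351 t 7.02
```

View pics/s4.png

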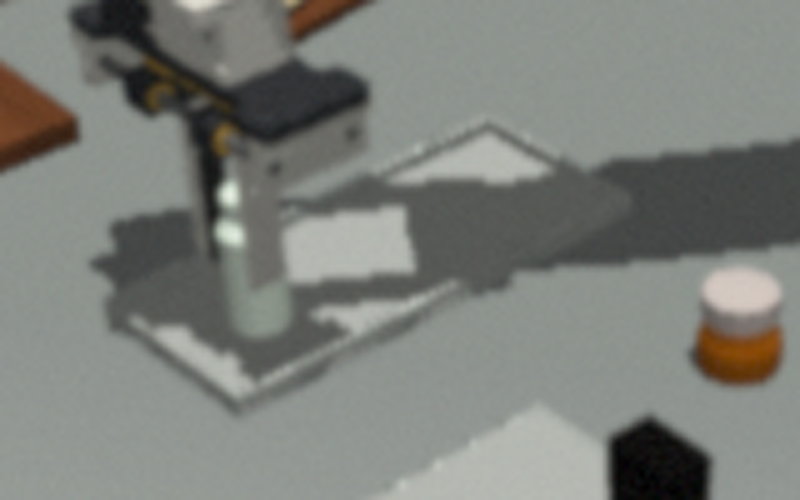

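The vial now stands upright with about 10 N on it. I'll take off the rest and open.

>>> apply_moves(
  moves=[
    [[0, 0, -0.1], [0, 0, 0], 0.2],
    [[0, 0, -0.2], [0, 0, 0], 0.2],
    [[0, 0, -0.2], [0, 0, 0], 0.2],
    [[0, 0, -0.2], [0, 0, 0], 0.4],
    [[0, 0, -0.2], [0, 0, 0], 0.5],
    [[0, 0, -0.2], [0, 0, 0], 0.6],
    [[0, 0, -0.2], [0, 0, 0], 0.7],
    [[0, 0, -0.2], [0, 0, 0], 0.8],
    [[0, 0, -0.2], [0, 0, 0], 0.8],
    [[0, 0, -0.2], [0, 0, 0], 0.8],
  ],
)

```text
time: 7.9
tool_pos: [0.5774, -0.2984, 0.0553]
ee_rot: [-3.142, 0.0, 0.028]
wrist_force: [0.0, -0.1, 0.4]
width: 0.0731
```

```bash
python3 m.py 0 0 -.2 0 .577 -.299 .16 .028 .5625 .0212 .16 .028
```

```text
cmd [ 0.5773 -0.2986  0.056 ] 0.0278 meas [ 0.5774 -0.2984  0.0553] [-3.1415e+00  4.0000e-04  2.7700e-02] F [ 0.  -0.1  0.4] w 0.0731 t 7.9
 shift [-0.04, 0.04, -10.4] turn z -0.0 dist mm 104
 shift [-0.59, -32.01, -10.4] turn z -0.0 dist mm 337
```

>>> apply_moves(
  moves=[
    [[0, 0, -1.5], [0, 0, 0], 0.9],
    [[0, 0, -4.5], [0, 0, 0], 0.9],
    [[0, 0, -8], [0, 0, 0], 0.9],
    [[0, -1.5, -10], [0, 0, 0], 0.9],
    [[-0.1, -5, -10.4], [0, 0, 0], 0.9],
    [[-0.2, -8.8, -10.4], [0, 0, 0], 0.9],
    [[-0.3, -12.6, -10.4], [0, 0, 0], 0.9],
    [[-0.4, -16.4, -10.4], [0, 0, 0], 0.9],
    [[-0.5, -20.2, -10.4], [0, 0, 0], 0.9],
    [[-0.5, -24, -10.4], [0, 0, 0], 0.9],
  ],
)

```text
time: 8.73
tool_pos: [0.5654, -0.0569, 0.1598]
ee_rot: [3.141, -0.001, 0.027]
wrist_force: [0.4, 0.9, 0.2]
width: 0.0846
```

```bash
python3 m.py -.5 -24 -10.4 0  .5625 .0212 .16 .028 .5625 .0212 .056 .028
```

```text
cmd [ 0.5657 -0.0588  0.16  ] 0.0278 meas [ 0.5654 -0.0569  0.1598] [ 3.1413e+00 -5.0000e-04  2.7300e-02] F [0.4 0.9 0.2] w 0.0846 t 8.73
 shift [-0.09, -8.01, -0.0] turn z -0.0 dist mm 80
 shift [-0.09, -8.01, 10.4] turn z -0.0 dist mm 131
```

>>> apply_moves(
  moves=[
    [[0, -3, 0], [0, 0, 0], 0.75],
    [[-0.1, -5.8, 0], [0, 0, 0], 0.7],
    [[-0.1, -7.4, 0.5], [0, 0, 0], 0.7],
    [[-0.1, -8, 2], [0, 0, 0], 0.7],
    [[-0.1, -8, 4], [0, 0, 0], 0.7],
    [[-0.1, -8, 6], [0, 0, 0], 0.7],
    [[-0.1, -8, 8], [0, 0, 0], 0.7],
    [[-0.1, -8, 9.6], [0, 0, 0], 0.7],
    [[-0.1, -8, 10.4], [0, 0, 0], 0.7],
    [[-0.1, -8, 10.4], [0, 0, 0], 0.6],
  ],
)

```text
time: 9.57
tool_pos: [0.561, 0.0215, 0.0531]
ee_rot: [-3.141, 0.005, 0.028]
wrist_force: [0.5, 0.6, -1.0]
width: 0.0621
```

>>> apply_moves(
  moves=[
    [[0, 0, 0], [0, 0, 0], 0.5],
    [[0, 0, 0], [0, 0, 0], 0.4],
    [[0, 0, 0], [0, 0, 0], 0.3],
    [[0, 0, 0], [0, 0, 0], 0.3],
    [[0, 0, 0], [0, 0, 0], 0.3],
    [[0, 0, 0], [0, 0, 0], 0.3],
    [[0, 0, 0], [0, 0, 0], 0.3],
    [[0, 0, 0], [0, 0, 0], 0.3],
    [[0, 0, 0], [0, 0, 0], 0.3],
    [[0, 0, 0], [0, 0, 0], 0.3],
  ],
)

```text
time: 10.4
tool_pos: [0.5639, 0.0212, 0.0571]
ee_rot: [3.141, -0.003, 0.028]
wrist_force: [-0.7, -0.4, 5.4]
width: 0.044
```

```bash
python3 m.py -.1 -8 10.4 0  .488 -.3015 .12 .028 .488 -.3015 .055 .028
python3 - <<'E'
from h import *
cv2.imwrite('pics/w5.png',optics.snapshot('wrist')[:,:,::-1])
E
```

```text
cmd [0.5625 0.0211 0.056 ] 0.0278 meas [0.5639 0.0212 0.0571] [ 3.1411 -0.0032  0.0277] F [-0.7 -0.4  5.4] w 0.044 t 10.4
 shift [-8.34, 32.04, -6.4] turn z -0.0 dist mm 337
 shift [-8.34, 32.04, 0.1] turn z -0.0 dist mm 331
```

View pics/w5.png

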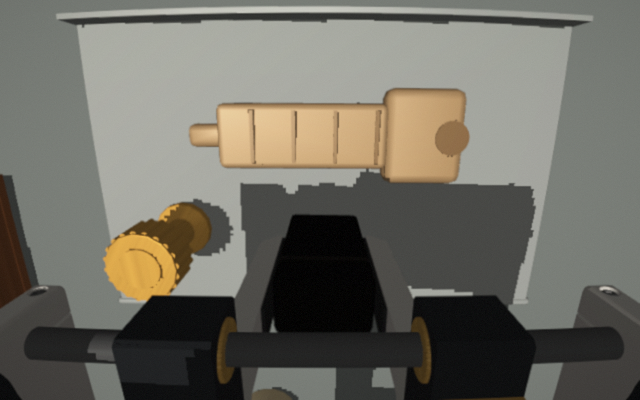

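The case is gripped squarely at a width of 44 mm. I carry it to the middle slot.

>>> apply_moves(
  moves=[
    [[0, 0, -1.2], [0, 0, 0], 0.3],
    [[0, 0, -3.2], [0, 0, 0], 0.3],
    [[-0.3, 1, -5.4], [0, 0, 0], 0.3],
    [[-1, 3.5, -6.4], [0, 0, 0], 0.3],
    [[-1.9, 7, -6.4], [0, 0, 0], 0.3],
    [[-2.8, 10.7, -6.4], [0, 0, 0], 0.3],
    [[-3.8, 14.4, -6.4], [0, 0, 0], 0.3],
    [[-4.8, 18.1, -6.4], [0, 0, 0], 0.3],
    [[-5.7, 21.8, -6.4], [0, 0, 0], 0.3],
    [[-6.6, 25.3, -6.4], [0, 0, 0], 0.3],
  ],
)

```text
time: 11.28
tool_pos: [0.5025, -0.2347, 0.1192]
ee_rot: [-3.141, 0.001, 0.028]
wrist_force: [0.2, -0.3, -1.0]
width: 0.0443
```

```bash
python3 m.py -6.6 25.3 -6.4 0  .488 -.3015 .12 .028 .488 -.3015 .056 .028
```

```text
cmd [ 0.5035 -0.2336  0.12  ] 0.0278 meas [ 0.5025 -0.2347  0.1192] [-3.1408e+00  1.2000e-03  2.7700e-02] F [ 0.2 -0.3 -1. ] w 0.0443 t 11.28
 shift [-1.74, 6.74, 0.0] turn z -0.0 dist mm 70
 shift [-1.74, 6.74, 6.4] turn z -0.0 dist mm 95
```

>>> apply_moves(
  moves=[
    [[-0.7, 2.6, 0], [0, 0, 0], 0.3],
    [[-1.3, 4.8, 0], [0, 0, 0], 0.3],
    [[-1.6, 6.2, 0.3], [0, 0, 0], 0.3],
    [[-1.7, 6.7, 1.2], [0, 0, 0], 0.3],
    [[-1.7, 6.7, 2.7], [0, 0, 0], 0.3],
    [[-1.7, 6.7, 4.2], [0, 0, 0], 0.3],
    [[-1.7, 6.7, 5.4], [0, 0, 0], 0.3],
    [[-1.7, 6.7, 6], [0, 0, 0], 0.3],
    [[-1.7, 6.7, 6.2], [0, 0, 0], 0.3],
    [[-1.7, 6.7, 6.2], [0, 0, 0], 0.3],
  ],
)

```text
time: 12.12
tool_pos: [0.4886, -0.2999, 0.0568]
ee_rot: [-3.141, 0.001, 0.029]
wrist_force: [-0.3, -0.6, -1.2]
width: 0.0439
```

>>> apply_moves(
  moves=[
    [[0, 0, 0], [0, 0, 0], 0.3],
    [[0, 0, 0.1], [0, 0, 0], 0.3],
    [[0, 0, 0.15], [0, 0, 0], 0.3],
    [[0, 0, 0.2], [0, 0, 0], 0.3],
    [[0, 0, 0.25], [0, 0, 0], 0.3],
    [[0, 0, 0.3], [0, 0, 0], 0.3],
    [[0, 0, 0.3], [0, 0, 0], 0.3],
    [[0, 0, 0.3], [0, 0, 0], 0.3],
    [[0, 0, 0.3], [0, 0, 0], 0.3],
    [[0, 0, 0.3], [0, 0, 0], 0.3],
  ],
)

```text
time: 12.95
tool_pos: [0.4888, -0.301, 0.0552]
ee_rot: [3.141, -0.001, 0.028]
wrist_force: [-1.4, 1.1, 3.3]
width: 0.0437
```

```bash
python3 m.py -1.7 6.7 6.2 0;  python3 m.py 0 0 .3 0
```

```text
cmd [ 0.4884 -0.3011  0.058 ] 0.0278 meas [ 0.4888 -0.301   0.0552] [ 3.141e+00 -6.000e-04  2.770e-02] F [-1.4  1.1  3.3] w 0.0437 t 12.95
cmd [ 0.4884 -0.3011  0.055 ] 0.0278 meas [ 0.4888 -0.301   0.0552] [ 3.141e+00 -6.000e-04  2.770e-02] F [-1.4  1.1  3.3] w 0.0437 t 12.95
```

The force of 3.3 N shows gentle contact. I release and rise.

>>> apply_moves(
  moves=[
    [[0, 0, 0], [0, 0, 0], 0.5],
    [[0, 0, 0], [0, 0, 0], 0.7],
    [[0, 0, 0], [0, 0, 0], 0.8],
    [[0, 0, 0], [0, 0, 0], 0.8],
    [[0, 0, 0], [0, 0, 0], 0.8],
    [[0, 0, -0.5], [0, 0, 0], 0.8],
    [[0, 0, -2], [0, 0, 0], 0.8],
    [[0, 0, -5], [0, 0, 0], 0.8],
    [[0, 0, -8], [0, 0, 0], 0.8],
    [[0, 0, -10.5], [0, 0, 0], 0.8],
  ],
)

```text
time: 13.78
tool_pos: [0.4889, -0.301, 0.1618]
ee_rot: [3.141, -0.001, 0.028]
wrist_force: [-0.5, -0.6, 0.1]
width: 0.075
```

```bash
python3 m.py 0 0 -10.5 0 .5645 .1148 .16 .028
python3 - <<'E'
from h import *
cv2.imwrite('pics/t5.png',cv2.resize(optics.snapshot('top')[105:295,225:480,::-1],None,fx=3,fy=3,interpolation=cv2.INTER_CUBIC))
E
```

```text
cmd [ 0.4884 -0.3011  0.16  ] 0.0278 meas [ 0.4889 -0.301   0.1618] [ 3.1405e+00 -1.2000e-03  2.7800e-02] F [-0.5 -0.6  0.1] w 0.075 t 13.78
 shift [8.77, -41.36, -0.0] turn z -0.0 dist mm 423
```

View pics/t5.png

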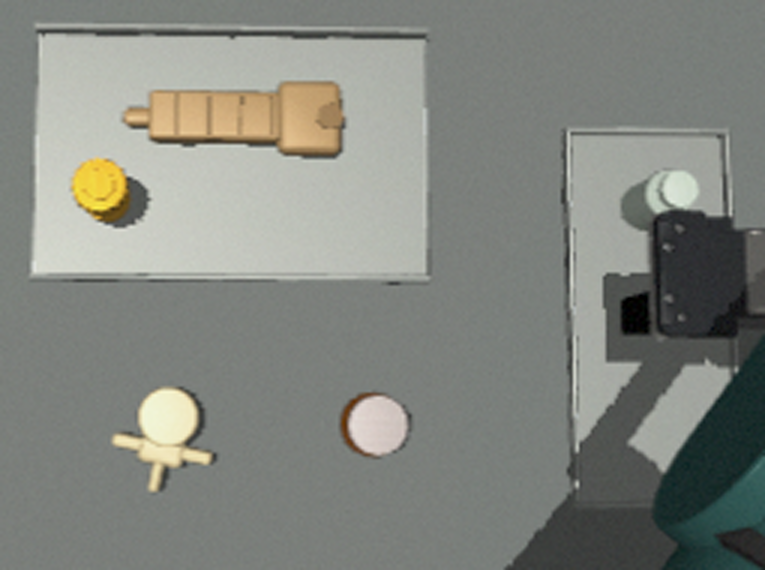

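The vial (675,188) and the case stand in the tray. Next is the thumbscrew.

>>> apply_moves(
  moves=[
    [[0.5, -2.2, 0], [0, 0, 0], 0.8],
    [[1.2, -5.8, 0], [0, 0, 0], 0.8],
    [[2, -9.6, 0], [0, 0, 0], 0.8],
    [[2.8, -13.4, 0], [0, 0, 0], 0.8],
    [[3.6, -17.2, 0], [0, 0, 0], 0.75],
    [[4.4, -21, 0], [0, 0, 0], 0.75],
    [[5.2, -24.8, 0], [0, 0, 0], 0.7],
    [[6, -28.6, 0], [0, 0, 0], 0.7],
    [[6.8, -32.4, 0], [0, 0, 0], 0.7],
    [[7.6, -36.1, 0], [0, 0, 0], 0.7],
  ],
)

```text
time: 14.67
tool_pos: [0.5546, 0.0643, 0.1596]
ee_rot: [3.142, -0.001, 0.028]
wrist_force: [0.4, -0.3, -0.6]
width: 0.0656
```

```bash
python3 m.py 7.6 -36.1 0 0 .5645 .1148 .16 .028 .5645 .1148 .053 .028
```

```text
cmd [0.5543 0.0619 0.16  ] 0.0278 meas [0.5546 0.0643 0.1596] [ 3.1415e+00 -7.0000e-04  2.8000e-02] F [ 0.4 -0.3 -0.6] w 0.0656 t 14.67
 shift [1.17, -5.26, -0.0] turn z -0.0 dist mm 54
 shift [1.17, -5.26, 10.7] turn z -0.0 dist mm 120
```

>>> apply_moves(
  moves=[
    [[0.7, -3, 0], [0, 0, 0], 0.7],
    [[1.1, -4.8, 0], [0, 0, 0], 0.7],
    [[1.2, -5.3, 0.8], [0, 0, 0], 0.7],
    [[1.2, -5.3, 2.4], [0, 0, 0], 0.7],
    [[1.2, -5.3, 4.4], [0, 0, 0], 0.7],
    [[1.2, -5.3, 6.4], [0, 0, 0], 0.7],
    [[1.2, -5.3, 8.4], [0, 0, 0], 0.7],
    [[1.2, -5.3, 10], [0, 0, 0], 0.7],
    [[1.2, -5.3, 10.7], [0, 0, 0], 0.7],
    [[1.2, -5.3, 10.7], [0, 0, 0], 0.6],
  ],
)

```text
time: 15.5
tool_pos: [0.5631, 0.1143, 0.0496]
ee_rot: [3.141, 0.005, 0.027]
wrist_force: [-0.7, -0.2, -0.8]
width: 0.0619
```

>>> apply_moves(
  moves=[
    [[0, 0, 0], [0, 0, 0], 0.5],
    [[0, 0, 0], [0, 0, 0], 0.4],
    [[0, 0, 0], [0, 0, 0], 0.3],
    [[0, 0, 0], [0, 0, 0], 0.25],
    [[0, 0, 0], [0, 0, 0], 0.25],
    [[0, 0, 0], [0, 0, 0], 0.25],
    [[0, 0, 0], [0, 0, 0], 0.25],
    [[0, 0, 0], [0, 0, 0], 0.25],
    [[0, 0, 0], [0, 0, 0], 0.25],
    [[0, 0, 0], [0, 0, 0], 0.25],
  ],
)

```text
time: 16.33
tool_pos: [0.5661, 0.1154, 0.0539]
ee_rot: [3.141, -0.003, 0.028]
wrist_force: [0.0, -0.5, 6.1]
width: 0.0372
```

```bash
python3 m.py 1.2 -5.3 10.7 0  .398 -.3035 .15 .028
python3 - <<'E'
from h import *
cv2.imwrite('pics/w6.png',optics.snapshot('wrist')[:,:,::-1])
E
```

```text
cmd [0.5648 0.1152 0.053 ] 0.0278 meas [0.5661 0.1154 0.0539] [ 3.1413e+00 -2.8000e-03  2.7800e-02] F [ 0.  -0.5  6.1] w 0.0372 t 16.33
 shift [-17.84, 41.39, -9.7] turn z -0.0 dist mm 461
```

View pics/w6.png

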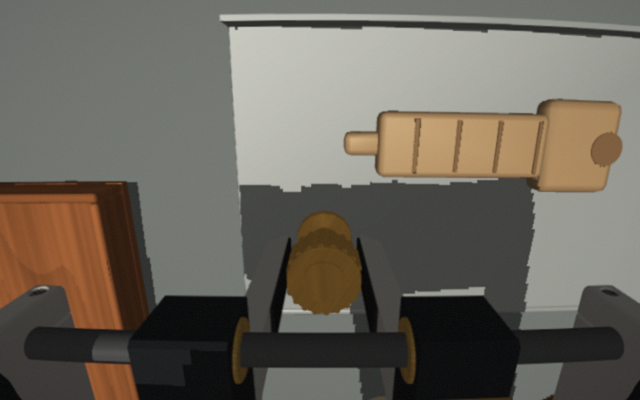

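The thumbscrew is held by its head. I carry it to the near slot.

>>> apply_moves(
  moves=[
    [[0, 0, -1.2], [0, 0, 0], 0.25],
    [[0, 0, -3.5], [0, 0, 0], 0.25],
    [[-0.3, 0.7, -6.5], [0, 0, 0], 0.25],
    [[-1.2, 2.8, -8.7], [0, 0, 0], 0.25],
    [[-2.6, 6, -9.7], [0, 0, 0], 0.25],
    [[-4.1, 9.5, -9.7], [0, 0, 0], 0.25],
    [[-5.6, 13, -9.7], [0, 0, 0], 0.25],
    [[-7.1, 16.5, -9.7], [0, 0, 0], 0.25],
    [[-8.6, 20, -9.7], [0, 0, 0], 0.25],
    [[-10.1, 23.5, -9.7], [0, 0, 0], 0.25],
  ],
)

```text
time: 17.22
tool_pos: [0.4691, -0.1231, 0.1491]
ee_rot: [-3.141, 0.001, 0.028]
wrist_force: [1.0, -0.4, -2.0]
width: 0.0373
```

```bash
python3 m.py -10.1 23.5 -9.7 0  .398 -.3035 .055 .028
```

```text
cmd [ 0.4704 -0.1225  0.15  ] 0.0278 meas [ 0.4691 -0.1231  0.1491] [-3.1407e+00  1.2000e-03  2.8500e-02] F [ 1.  -0.4 -2. ] w 0.0373 t 17.22
 shift [-7.74, 17.89, 9.5] turn z -0.0 dist mm 217
```

>>> apply_moves(
  moves=[
    [[-1.5, 3.5, 0], [0, 0, 0], 0.25],
    [[-3, 7, 0], [0, 0, 0], 0.25],
    [[-4.5, 10.4, 0], [0, 0, 0], 0.25],
    [[-5.8, 13.4, 0.3], [0, 0, 0], 0.25],
    [[-6.9, 15.9, 1], [0, 0, 0], 0.25],
    [[-7.5, 17.4, 2.2], [0, 0, 0], 0.25],
    [[-7.7, 17.9, 3.8], [0, 0, 0], 0.25],
    [[-7.7, 17.9, 5.5], [0, 0, 0], 0.25],
    [[-7.7, 17.9, 7], [0, 0, 0], 0.25],
    [[-7.7, 17.9, 8], [0, 0, 0], 0.25],
  ],
)

```text
time: 18.05
tool_pos: [0.3974, -0.3022, 0.0672]
ee_rot: [-3.138, 0.003, 0.027]
wrist_force: [-1.1, 0.1, -2.5]
width: 0.037
```

>>> apply_moves(
  moves=[
    [[0, 0, 0.7], [0, 0, 0], 0.25],
    [[0, 0, 1.1], [0, 0, 0], 0.25],
    [[0, 0, 1.3], [0, 0, 0], 0.25],
    [[0, 0, 1.4], [0, 0, 0], 0.25],
    [[0, 0, 1.5], [0, 0, 0], 0.25],
    [[0, 0, 1.6], [0, 0, 0], 0.25],
    [[0, 0, 1.7], [0, 0, 0], 0.25],
    [[0, 0, 1.8], [0, 0, 0], 0.25],
    [[0, 0, 1.8], [0, 0, 0], 0.25],
    [[0, 0, 1.8], [0, 0, 0], 0.25],
  ],
)

```text
time: 18.88
tool_pos: [0.3989, -0.3035, 0.0519]
ee_rot: [3.141, -0.001, 0.028]
wrist_force: [0.3, 0.7, 0.3]
width: 0.0375
```

```bash
python3 m.py -7.7 17.9 8 0;python3 m.py 0 0 1.8 0
```

```text
cmd [ 0.3984 -0.3036  0.07  ] 0.0278 meas [ 0.3989 -0.3035  0.0519] [ 3.1409e+00 -6.0000e-04  2.7800e-02] F [0.3 0.7 0.3] w 0.0375 t 18.88
cmd [ 0.3984 -0.3036  0.052 ] 0.0278 meas [ 0.3989 -0.3035  0.0519] [ 3.1409e+00 -6.0000e-04  2.7800e-02] F [0.3 0.7 0.3] w 0.0375 t 18.88
```

>>> apply_moves(
  moves=[
    [[0, 0, 0.05], [0, 0, 0], 0.5],
    [[0, 0, 0.05], [0, 0, 0], 0.7],
    [[0, 0, 0.05], [0, 0, 0], 0.7],
    [[0, 0, 0.05], [0, 0, 0], 0.7],
    [[0, 0, 0.05], [0, 0, 0], 0.7],
    [[0, 0, -0.5], [0, 0, 0], 0.7],
    [[0, 0, -2], [0, 0, 0], 0.7],
    [[0, 0, -5], [0, 0, 0], 0.7],
    [[0, 0, -8.4], [0, 0, 0], 0.7],
    [[0, 0, -10.8], [0, 0, 0], 0.7],
  ],
)

```text
time: 19.72
tool_pos: [0.3991, -0.3037, 0.1626]
ee_rot: [3.139, -0.002, 0.028]
wrist_force: [1.4, -0.5, 0.7]
width: 0.066
```

```bash
python3 m.py 0 0 -10.8 0 .628 .0220 .16 1.599
python3 - <<'E'
from h import *
cv2.imwrite('pics/s6.png',cv2.resize(optics.snapshot('scene')[100:250,180:400,::-1],None,fx=3.5,fy=3.5,interpolation=cv2.INTER_CUBIC))
cv2.imwrite('pics/w7.png',optics.snapshot('wrist')[:,:,::-1])
E
```

```text
cmd [ 0.3984 -0.3036  0.16  ] 0.0278 meas [ 0.3991 -0.3037  0.1626] [ 3.1395e+00 -2.0000e-03  2.7900e-02] F [ 1.4 -0.5  0.7] w 0.066 t 19.72
 shift [23.85, -31.91, -0.0] turn z -1.571 dist mm 398
```

View pics/s6.png

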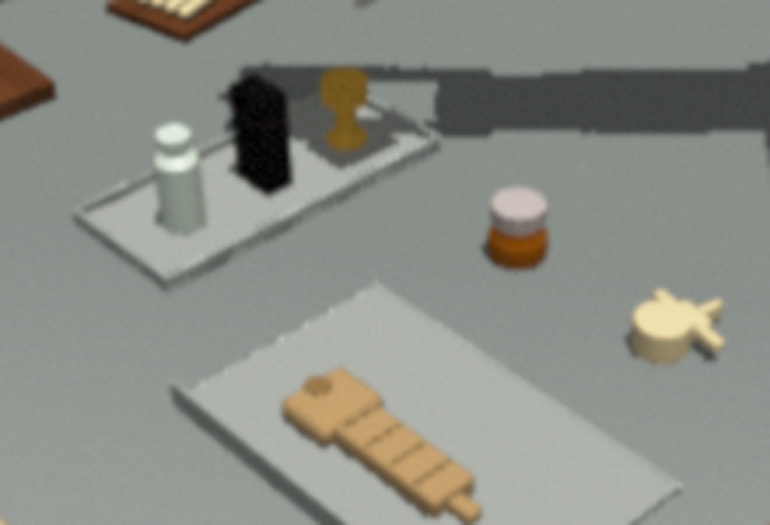

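View pics/w7.png

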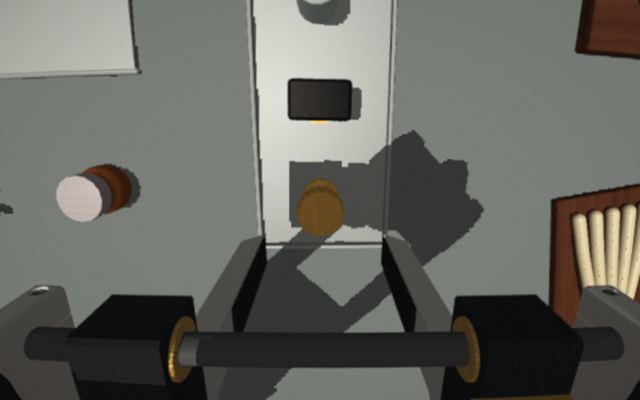

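All three stand upright in the tray: vial (180,180), case (260,135) and thumbscrew (345,110). The sternum is next. I'll grip it at local x ≈ -12 mm, near its centre of mass.

```bash
python3 m.py 0 0 0 0 .6283 .0100 .14 1.5995
```

```text
cmd [ 0.3984 -0.3036  0.16  ] 0.0278 meas [ 0.401  -0.3054  0.1657] [ 3.1334 -0.0081  0.0279] F [-0.   0.2  0.8] w 0.0658 t 19.82
 shift [23.85, -30.71, 2.0] turn z -1.572 dist mm 389
```

>>> apply_moves(
  moves=[
    [[1.2, -1.6, 0], [0, 0, -0.1], 0.7],
    [[3.2, -4.2, 0], [0, 0, -0.2], 0.7],
    [[5.4, -7.1, 0], [0, 0, -0.32], 0.7],
    [[7.6, -10, 0], [0, 0, -0.44], 0.7],
    [[9.8, -12.9, 0], [0, 0, -0.56], 0.7],
    [[12, -15.8, 0], [0, 0, -0.68], 0.7],
    [[14.2, -18.7, 0], [0, 0, -0.8], 0.7],
    [[16.4, -21.6, 0], [0, 0, -0.92], 0.7],
    [[18.4, -24.2, 0], [0, 0, -1.04], 0.7],
    [[20, -26.3, 0], [0, 0, -1.15], 0.7],
  ],
)

```text
time: 20.65
tool_pos: [0.5918, -0.0323, 0.1582]
ee_rot: [-3.14, -0.0, 1.185]
wrist_force: [0.1, -0.6, 0.2]
width: 0.0658
```

```bash
python3 m.py 20 -26.3 0 -1.15 .6283 .0100 .12 1.5995
```

```text
cmd [ 0.591  -0.0351  0.16  ] 1.1778 meas [ 0.5918 -0.0323  0.1582] [-3.1399 -0.      1.1851] F [ 0.1 -0.6  0.2] w 0.0658 t 20.65
 shift [5.59, 1.72, 4.0] turn z -0.422 dist mm 71
```

>>> apply_moves(
  moves=[
    [[1.5, 0.5, 0.5], [0, 0, -0.11], 0.7],
    [[3.2, 1, 1.2], [0, 0, -0.22], 0.7],
    [[4.6, 1.4, 2.2], [0, 0, -0.32], 0.7],
    [[5.4, 1.65, 3.2], [0, 0, -0.4], 0.7],
    [[5.6, 1.72, 4.2], [0, 0, -0.422], 0.7],
    [[5.6, 1.72, 5.2], [0, 0, -0.422], 0.7],
    [[5.6, 1.72, 5.8], [0, 0, -0.422], 0.7],
    [[5.6, 1.72, 6], [0, 0, -0.422], 0.7],
    [[5.6, 1.72, 6], [0, 0, -0.422], 0.7],
    [[5.6, 1.72, 6], [0, 0, -0.422], 0.7],
  ],
)

```text
time: 21.48
tool_pos: [0.6286, 0.0097, 0.0999]
ee_rot: [3.141, 0.0, 1.598]
wrist_force: [-0.0, -0.3, 0.2]
width: 0.0658
```

```bash
python3 m.py 5.6 1.72 6 -.422
python3 - <<'E'
from h import *
np.save('wcal8.npy',cal('wrist'),allow_pickle=True)
cv2.imwrite('pics/w8.png',optics.snapshot('wrist')[:,:,::-1])
E
```

```text
cmd [0.6284 0.01   0.1   ] 1.5998 meas [0.6286 0.0097 0.0999] [3.1409e+00 2.0000e-04 1.5984e+00] F [-0.  -0.3  0.2] w 0.0658 t 21.48
```

View pics/w8.png

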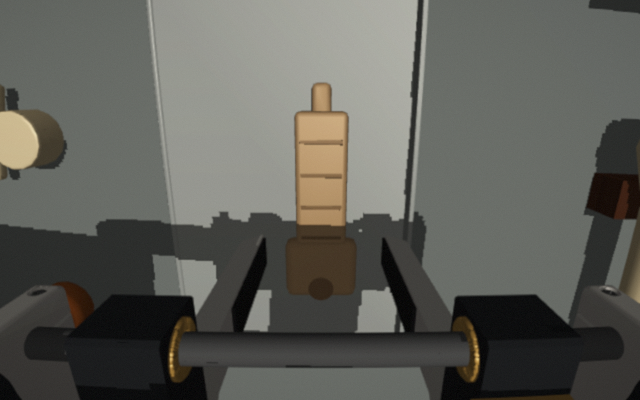

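Run:
```python
from h import *
c=np.load('wcal8.npy',allow_pickle=True).item()
for n,p,z in (('tip',(321,83),.016),('bodyend L/R',(296,113),.022),('',(347,113),.022),('b',(297,222),.022),('b',(346,222),.022),('head/body junction L',(288,238),.024),('R',(355,238),.024)): print(n,cast(c,[p],z).round(4))
```

```text
tip [[0.6258 0.1045 0.016 ]]
bodyend L/R [[0.609  0.0838 0.022 ]]
 [[0.6444 0.0848 0.022 ]]
b [[0.6103 0.0037 0.022 ]]
b [[0.6474 0.0047 0.022 ]]
head/body junction L [[ 0.6037 -0.0087  0.024 ]]
R [[ 0.6547 -0.0073  0.024 ]]
```

The sternum is centred at column 321 and lies where I expected. I'll descend softly and close on it.

>>> apply_moves(
  moves=[
    [[0, 0, 1], [0, 0, 0], 0.68],
    [[0, 0, 2.6], [0, 0, 0], 0.65],
    [[0, 0, 4.4], [0, 0, 0], 0.65],
    [[0, 0, 5.8], [0, 0, 0], 0.65],
    [[0, 0, 6.7], [0, 0, 0], 0.65],
    [[0, 0, 7.2], [0, 0, 0], 0.65],
    [[0, 0, 7.5], [0, 0, 0], 0.65],
    [[0, 0, 7.65], [0, 0, 0], 0.65],
    [[0, 0, 7.65], [0, 0, 0], 0.65],
    [[0, 0, 7.65], [0, 0, 0], 0.6],
  ],
)

```text
time: 22.37
tool_pos: [0.6293, 0.0102, 0.024]
ee_rot: [3.14, 0.0, 1.6]
wrist_force: [0.0, -0.1, 0.0]
width: 0.0578
```

>>> apply_moves(
  moves=[
    [[0, 0, 0], [0, 0, 0], 0.5],
    [[0, 0, 0], [0, 0, 0], 0.4],
    [[0, 0, 0], [0, 0, 0], 0.3],
    [[0, 0, 0], [0, 0, 0], 0.2],
    [[0, 0, 0], [0, 0, 0], 0.2],
    [[0, 0, 0], [0, 0, 0], 0.2],
    [[0, 0, 0], [0, 0, 0], 0.2],
    [[0, 0, 0], [0, 0, 0], 0.2],
    [[0, 0, 0], [0, 0, 0], 0.2],
    [[0, 0, 0], [0, 0, 0], 0.2],
  ],
)

```text
time: 23.2
tool_pos: [0.6287, 0.0103, 0.0234]
ee_rot: [3.141, 0.0, 1.6]
wrist_force: [-0.5, -0.2, 3.7]
width: 0.038
```

```bash
python3 m.py 0 0 7.65 0
```

```text
cmd [0.6284 0.01   0.0235] 1.5998 meas [0.6287 0.0103 0.0234] [3.1412e+00 2.0000e-04 1.5998e+00] F [-0.5 -0.2  3.7] w 0.038 t 23.2
```

>>> apply_moves(
  moves=[
    [[0, 0, -0.5], [0, 0, 0], 0.2],
    [[0, 0, -1.5], [0, 0, 0], 0.2],
    [[0, 0, -3.2], [0, 0, 0], 0.2],
    [[0, 0, -5.2], [0, 0, 0], 0.2],
    [[0, 0, -7.2], [0, 0, 0], 0.2],
    [[0, 0, -9], [0, 0, 0], 0.2],
    [[0, 0, -10], [0, 0, 0], 0.2],
    [[0, 0, -10.4], [0, 0, 0], 0.2],
    [[0, 0, -10.5], [0, 0, 0], 0.2],
    [[0, 0, -10.5], [0, 0, 0], 0.2],
  ],
)

```text
time: 24.03
tool_pos: [0.6282, 0.0103, 0.1272]
ee_rot: [-3.14, -0.0, 1.6]
wrist_force: [-0.5, 0.6, -1.1]
width: 0.0375
```

```bash
python3 m.py 0 0 -10.5 0 .4684 .3105 .129 .029
python3 - <<'E'
from h import *
cv2.imwrite('pics/w9.png',optics.snapshot('wrist')[:,:,::-1])
E
```

```text
cmd [0.6284 0.01   0.1285] 1.5998 meas [0.6282 0.0103 0.1272] [-3.1405 -0.      1.5998] F [-0.5  0.6 -1.1] w 0.0375 t 24.03
 shift [30.5, -15.12, -0.05] turn z 1.571 dist mm 340
```

View pics/w9.png

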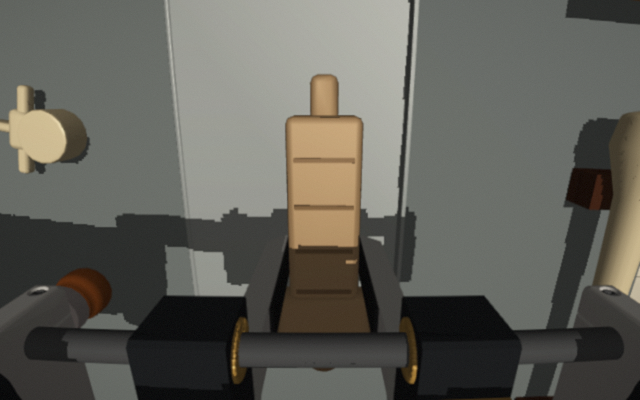

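The sternum is held level and straight, with its tip at (324,75). I move to the box while turning 90°.

>>> apply_moves(
  moves=[
    [[1.5, -0.7, 0], [0, 0, 0.06], 0.2],
    [[4, -2, 0], [0, 0, 0.16], 0.2],
    [[7, -3.5, 0], [0, 0, 0.28], 0.2],
    [[10, -5, 0], [0, 0, 0.4], 0.2],
    [[13, -6.4, 0], [0, 0, 0.52], 0.2],
    [[16, -7.9, 0], [0, 0, 0.64], 0.2],
    [[19, -9.4, 0], [0, 0, 0.76], 0.2],
    [[22, -10.9, 0], [0, 0, 0.88], 0.2],
    [[24.5, -12.2, 0], [0, 0, 1], 0.2],
    [[26.5, -13.2, 0], [0, 0, 1.1], 0.2],
  ],
)

```text
time: 24.92
tool_pos: [0.4867, 0.273, 0.1262]
ee_rot: [-3.141, 0.003, 0.496]
wrist_force: [0.5, -0.6, -0.7]
width: 0.0379
```

```bash
python3 m.py 26.5 -13.2 0 1.1 .4684 .3105 .129 .029
```

```text
cmd [0.4887 0.2711 0.1285] 0.4998 meas [0.4867 0.273  0.1262] [-3.1408e+00  3.1000e-03  4.9570e-01] F [ 0.5 -0.6 -0.7] w 0.0379 t 24.92
 shift [0.1, -4.43, -0.05] turn z 0.471 dist mm 44
```

>>> apply_moves(
  moves=[
    [[0, -0.8, 0], [0, 0, 0.1], 0.2],
    [[0, -1.8, 0], [0, 0, 0.2], 0.2],
    [[0.1, -2.8, 0], [0, 0, 0.3], 0.2],
    [[0.1, -3.7, 0], [0, 0, 0.39], 0.2],
    [[0.1, -4.3, 0], [0, 0, 0.45], 0.2],
    [[0.1, -4.43, 0], [0, 0, 0.471], 0.2],
    [[0.1, -4.43, 0], [0, 0, 0.471], 0.2],
    [[0.1, -4.43, 0], [0, 0, 0.471], 0.2],
    [[0.1, -4.43, 0], [0, 0, 0.471], 0.2],
    [[0.1, -4.43, 0], [0, 0, 0.471], 0.2],
  ],
)

```text
time: 25.75
tool_pos: [0.4688, 0.3103, 0.1277]
ee_rot: [3.141, 0.0, 0.029]
wrist_force: [-0.3, 0.6, -0.8]
width: 0.0377
```

```bash
python3 m.py .1 -4.43 0 .471
python3 - <<'E'
from h import *
np.save('wcal10.npy',cal('wrist'),allow_pickle=True)
cv2.imwrite('pics/w10.png',optics.snapshot('wrist')[:,:,::-1])
cv2.imwrite('pics/t10.png',cv2.resize(optics.snapshot('top')[130:280,110:260,::-1],None,fx=4,fy=4,interpolation=cv2.INTER_CUBIC))
E
```

```text
cmd [0.4684 0.3105 0.1285] 0.0288 meas [0.4688 0.3103 0.1277] [3.1412e+00 3.0000e-04 2.8700e-02] F [-0.3  0.6 -0.8] w 0.0377 t 25.75
```

View pics/w10.png

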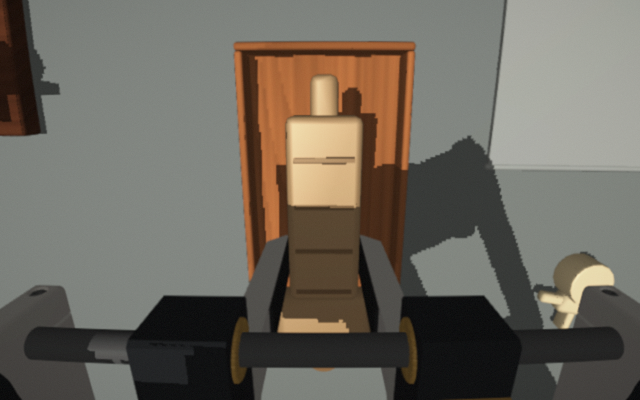

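View pics/t10.png

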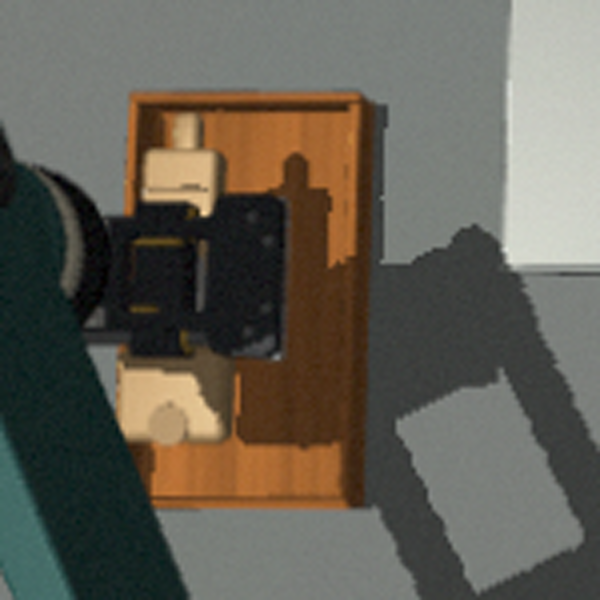

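The wrist view shows the box's far rim with outer corners near (236,43) and (414,43). I check the box centre from these.

Run:
```python
from h import *
c=np.load('wcal10.npy',allow_pickle=True).item()
w=cast(c,[(236,43),(414,43),(247,235),(404,235)],.034)*1000;print(w.round(1))
m=(w[0]+w[1])/2; print('far mid',m, 'centre est', m[0]-115,m[1]-115*.029, 'sidemid',(w[2]+w[3])/2)
print('tip',cast(c,[(324,75)],.115)*1000)
```

```text
[[591.1 376.1  34. ]
 [594.8 250.   34. ]
 [445.7 372.4  34. ]
 [449.5 244.1  34. ]]
far mid [592.97831012 313.05404882  34.        ] centre est 477.97831012059305 309.719048817836 sidemid [447.6112978  308.20382428  34.        ]
tip [[564.71825069 313.00333445 115.        ]]
```

>>> apply_moves(
  moves=[
    [[-0.1, 0, 1], [0, 0, 0], 0.2],
    [[-0.15, 0, 2.8], [0, 0, 0], 0.2],
    [[-0.15, 0, 4.8], [0, 0, 0], 0.2],
    [[-0.15, 0, 6.8], [0, 0, 0], 0.2],
    [[-0.15, 0, 8.4], [0, 0, 0], 0.2],
    [[-0.15, 0, 9.3], [0, 0, 0], 0.2],
    [[-0.15, 0, 9.8], [0, 0, 0], 0.2],
    [[-0.15, 0, 10.1], [0, 0, 0], 0.2],
    [[-0.15, 0, 10.2], [0, 0, 0], 0.2],
    [[-0.15, 0, 10.2], [0, 0, 0], 0.2],
  ],
)

```text
time: 26.68
tool_pos: [0.4677, 0.3109, 0.0266]
ee_rot: [-3.141, -0.001, 0.029]
wrist_force: [-0.3, 0.3, -0.6]
width: 0.0377
```

>>> apply_moves(
  moves=[
    [[0, 0, 0.05], [0, 0, 0], 0.2],
    [[0, 0, 0.1], [0, 0, 0], 0.2],
    [[0, 0, 0.15], [0, 0, 0], 0.2],
    [[0, 0, 0.2], [0, 0, 0], 0.2],
    [[0, 0, 0.25], [0, 0, 0], 0.2],
    [[0, 0, 0.3], [0, 0, 0], 0.2],
    [[0, 0, 0.3], [0, 0, 0], 0.2],
    [[0, 0, 0.3], [0, 0, 0], 0.2],
    [[0, 0, 0.3], [0, 0, 0], 0.2],
    [[0, 0, 0.3], [0, 0, 0], 0.2],
  ],
)

```text
time: 27.52
tool_pos: [0.4673, 0.3107, 0.0234]
ee_rot: [-3.142, -0.0, 0.029]
wrist_force: [-1.1, 0.5, 3.5]
width: 0.0374
```

```bash
python3 m.py -.15 0 10.2 0; python3 m.py 0 0 .3 0
```

```text
cmd [0.4669 0.3104 0.0265] 0.0288 meas [0.4673 0.3107 0.0234] [-3.1415e+00 -4.0000e-04  2.8800e-02] F [-1.1  0.5  3.5] w 0.0374 t 27.52
cmd [0.4669 0.3104 0.0235] 0.0288 meas [0.4673 0.3107 0.0234] [-3.1415e+00 -4.0000e-04  2.8800e-02] F [-1.1  0.5  3.5] w 0.0374 t 27.52
```

Contact is 3.5 N. I release to about 60 mm and rise.

>>> apply_moves(
  moves=[
    [[0, 0, 0], [0, 0, 0], 0.5],
    [[0, 0, 0], [0, 0, 0], 0.65],
    [[0, 0, 0], [0, 0, 0], 0.65],
    [[0, 0, 0], [0, 0, 0], 0.65],
    [[0, 0, 0], [0, 0, 0], 0.65],
    [[0, 0, -0.5], [0, 0, 0], 0.65],
    [[0, 0, -2], [0, 0, 0], 0.65],
    [[0, 0, -5], [0, 0, 0], 0.65],
    [[0, 0, -9], [0, 0, 0], 0.65],
    [[0, 0, -13], [0, 0, 0], 0.65],
  ],
)

```text
time: 28.35
tool_pos: [0.4662, 0.3102, 0.1535]
ee_rot: [3.14, 0.002, 0.029]
wrist_force: [0.8, -0.0, 0.5]
width: 0.0609
```

```bash
python3 m.py 0 0 -13 0 .40 .10 .18 .028 .398 -.3035 .18 .028
```

```text
cmd [0.4669 0.3104 0.1535] 0.0288 meas [0.4662 0.3102 0.1535] [3.1403e+00 2.5000e-03 2.8800e-02] F [ 0.8 -0.   0.5] w 0.0609 t 28.35
 shift [-7.29, 20.84, -2.65] turn z 0.001 dist mm 222
 shift [-8.65, 61.17, -2.65] turn z 0.001 dist mm 618
```

>>> apply_moves(
  moves=[
    [[-0.3, 2, -1], [0, 0, 0], 0.7],
    [[-0.8, 5.4, -2], [0, 0, 0], 0.7],
    [[-1.4, 9.1, -3], [0, 0, 0], 0.7],
    [[-2, 12.8, -4], [0, 0, 0], 0.7],
    [[-2.6, 16.5, -5], [0, 0, 0], 0.7],
    [[-3.2, 20.2, -6], [0, 0, 0], 0.7],
    [[-3.8, 23.9, -7], [0, 0, 0], 0.7],
    [[-4.5, 27.6, -8], [0, 0, 0], 0.7],
    [[-5.2, 31.3, -8.6], [0, 0, 0], 0.7],
    [[-5.9, 35, -8.6], [0, 0, 0], 0.7],
  ],
)

```text
time: 29.18
tool_pos: [0.4183, -0.0426, 0.2414]
ee_rot: [3.14, -0.005, 0.029]
wrist_force: [1.3, 0.1, 0.1]
width: 0.0658
```

```bash
python3 m.py -5.9 35 -8.6 0 .38 -.302 .24 .028
python3 - <<'E'
from h import *
cv2.imwrite('pics/t11raw.png',optics.snapshot('top')[:,:,::-1])
a=cv2.imread('pics/t11raw.png')
cv2.imwrite('pics/t11.png',cv2.resize(a[130:280,110:260],None,fx=4,fy=4,interpolation=cv2.INTER_CUBIC))
E
```

```text
cmd [ 0.418  -0.0411  0.2395] 0.0288 meas [ 0.4183 -0.0426  0.2414] [ 3.1403 -0.0046  0.0292] F [1.3 0.1 0.1] w 0.0658 t 29.18
 shift [-4.55, 25.97, -0.05] turn z 0.001 dist mm 264
```

View pics/t11.png

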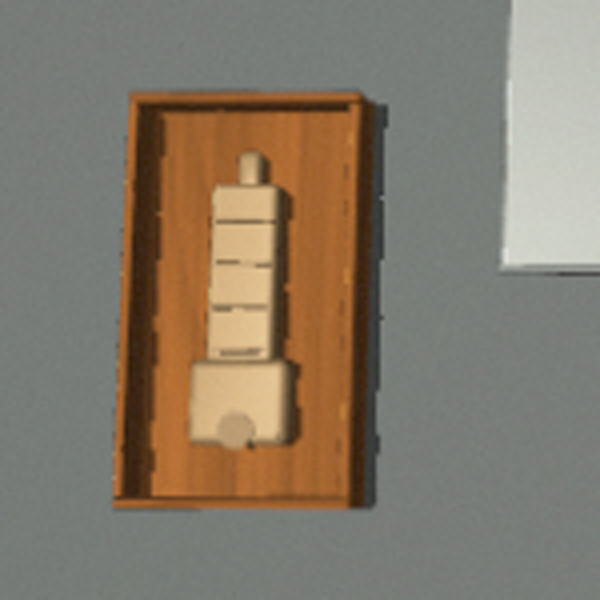

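The sternum lies flat and lengthwise in the box, with its tip at (252,152) and head end at (240,447). I compute its offset from the box centre and move on to look at the tray.

Run:
```python
from h import *
c=cal('top');P=lambda x,y:((x+.5)/4-.5+110,(y+.5)/4-.5+130)
w=cast(c,[P(252,152),P(240,447)],.018)*1000;print('st',w.round(1),w.mean(0))
w=cast(c,[P(131,94),P(362,94),P(350,505),P(114,505)],.034)*1000;print('box',w.round(1),w.mean(0))
```

```text
st [[563.2 313.1  18. ]
 [398.  309.4  18. ]] [480.57719438 311.2622955   18.        ]
box [[591.2 378.2  34. ]
 [595.  248.9  34. ]
 [368.9 242.6  34. ]
 [364.5 371.5  34. ]] [479.89740306 310.3103786   34.        ]
```

>>> apply_moves(
  moves=[
    [[-0.5, 3, 0], [0, 0, 0], 0.7],
    [[-1.1, 6.5, 0], [0, 0, 0], 0.7],
    [[-1.7, 10, 0], [0, 0, 0], 0.7],
    [[-2.3, 13.5, 0], [0, 0, 0], 0.7],
    [[-2.9, 17, 0], [0, 0, 0], 0.7],
    [[-3.5, 20.3, 0], [0, 0, 0], 0.7],
    [[-4, 23, 0], [0, 0, 0], 0.7],
    [[-4.4, 25, 0], [0, 0, 0], 0.7],
    [[-4.6, 26, 0], [0, 0, 0], 0.7],
    [[-4.6, 26, 0], [0, 0, 0], 0.7],
  ],
)

```text
time: 30.07
tool_pos: [0.3793, -0.3034, 0.2387]
ee_rot: [-3.141, 0.001, 0.026]
wrist_force: [0.7, -0.7, 0.6]
width: 0.0656
```

```bash
python3 m.py -4.6 26 0 0
python3 - <<'E'
from h import *
np.save('wcal12.npy',cal('wrist'),allow_pickle=True)
a=optics.snapshot('wrist')[:,:,::-1];cv2.imwrite('pics/w12.png',a)
cv2.imwrite('pics/w12c.png',cv2.resize(a[0:260,240:420],None,fx=2.3,fy=2.3,interpolation=cv2.INTER_CUBIC))
E
```

```text
cmd [ 0.3795 -0.3024  0.2395] 0.0288 meas [ 0.3793 -0.3034  0.2387] [-3.1414e+00  6.0000e-04  2.6000e-02] F [ 0.7 -0.7  0.6] w 0.0656 t 30.07
```

View pics/w12.png

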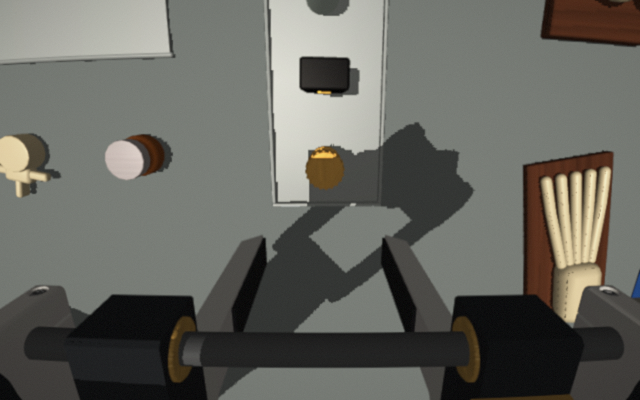

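The sternum's centre is within 1 mm of the box centre. In the tray, the thumbscrew's top is at (325,168) and the case's top spans (300–349, 57–92).

```bash
python3 - <<'E'
from h import *
a=cv2.imread('pics/w12.png')
cv2.imwrite('pics/w12c.png',cv2.resize(a[40:200,270:390],None,fx=4,fy=3.7,interpolation=cv2.INTER_CUBIC))
c=np.load('wcal12.npy',allow_pickle=True).item()
print('screw',cast(c,[(325,168)],.066)*1000,'case',cast(c,[(324.5,73)],.094)*1000)
E
python3 m.py 0 0 0 0  .399 -.3035 .052 .028
```

```text
screw [[ 398.74634889 -304.07827486   66.        ]] case [[ 486.9261903 -301.1019035   94.       ]]
cmd [ 0.3795 -0.3024  0.2395] 0.0288 meas [ 0.3797 -0.3021  0.2389] [-3.1407e+00  2.0000e-04  2.7500e-02] F [-0.9  0.2  0.4] w 0.066 t 30.12
 shift [1.95, 0.17, 18.75] turn z 0.001 dist mm 189
```

View pics/w12c.png

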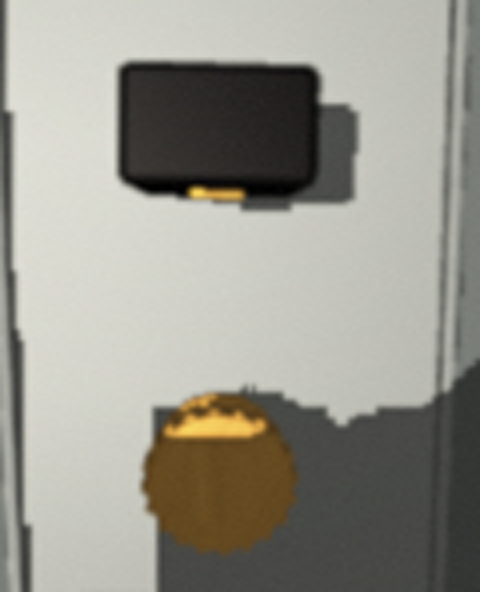

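>>> apply_moves(
  moves=[
    [[0.5, 0, 1.5], [0, 0, 0], 0.7],
    [[1.2, 0, 4], [0, 0, 0], 0.7],
    [[1.8, 0, 7], [0, 0, 0], 0.7],
    [[1.9, 0.1, 10], [0, 0, 0], 0.7],
    [[1.9, 0.1, 13], [0, 0, 0], 0.7],
    [[1.9, 0.1, 15.6], [0, 0, 0], 0.7],
    [[1.9, 0.1, 17.4], [0, 0, 0], 0.7],
    [[1.9, 0.1, 18.3], [0, 0, 0], 0.7],
    [[1.9, 0.1, 18.7], [0, 0, 0], 0.7],
    [[1.9, 0.1, 18.7], [0, 0, 0], 0.65],
  ],
)

```text
time: 30.95
tool_pos: [0.399, -0.3016, 0.0519]
ee_rot: [-3.141, 0.0, 0.03]
wrist_force: [-0.1, -0.7, 0.8]
width: 0.0622
```

>>> apply_moves(
  moves=[
    [[0, 0, 0], [0, 0, 0], 0.5],
    [[0, 0, 0], [0, 0, 0], 0.4],
    [[0, 0, 0], [0, 0, 0], 0.3],
    [[0, 0, 0], [0, 0, 0], 0.25],
    [[0, 0, 0], [0, 0, 0], 0.25],
    [[0, 0, 0], [0, 0, 0], 0.25],
    [[0, 0, 0], [0, 0, 0], 0.25],
    [[0, 0, 0], [0, 0, 0], 0.25],
    [[0, 0, 0], [0, 0, 0], 0.25],
    [[0, 0, 0], [0, 0, 0], 0.25],
  ],
)

```text
time: 31.78
tool_pos: [0.3994, -0.3033, 0.0532]
ee_rot: [3.14, -0.002, 0.029]
wrist_force: [-0.4, 0.1, 4.7]
width: 0.037
```

```bash
python3 m.py 1.9 .1 18.7 0  .5645 .1150 .15 .028
```

```text
cmd [ 0.3985 -0.3028  0.0525] 0.0288 meas [ 0.3994 -0.3033  0.0532] [ 3.1397e+00 -1.7000e-03  2.8700e-02] F [-0.4  0.1  4.7] w 0.037 t 31.78
 shift [17.8, -41.29, -9.75] turn z 0.001 dist mm 460
```

>>> apply_moves(
  moves=[
    [[0, 0, -1.2], [0, 0, 0], 0.25],
    [[0, 0, -3.5], [0, 0, 0], 0.25],
    [[0.3, -0.7, -6.5], [0, 0, 0], 0.25],
    [[1.2, -2.8, -8.7], [0, 0, 0], 0.25],
    [[2.6, -6, -9.7], [0, 0, 0], 0.25],
    [[4.1, -9.5, -9.7], [0, 0, 0], 0.25],
    [[5.6, -13, -9.7], [0, 0, 0], 0.25],
    [[7.1, -16.5, -9.7], [0, 0, 0], 0.25],
    [[8.6, -20, -9.7], [0, 0, 0], 0.25],
    [[10.1, -23.5, -9.7], [0, 0, 0], 0.25],
  ],
)

```text
time: 32.62
tool_pos: [0.4924, -0.0627, 0.1485]
ee_rot: [-3.141, 0.002, 0.029]
wrist_force: [0.7, -0.5, -1.7]
width: 0.0368
```

```bash
python3 m.py 10.1 -23.5 -9.7 0  .5645 .1150 .057 .028
```

```text
cmd [ 0.4927 -0.065   0.1495] 0.0288 meas [ 0.4924 -0.0627  0.1485] [-3.1411e+00  1.9000e-03  2.8600e-02] F [ 0.7 -0.5 -1.7] w 0.0368 t 32.62
 shift [7.7, -17.79, 9.25] turn z 0.001 dist mm 215
```

>>> apply_moves(
  moves=[
    [[1.5, -3.5, 0], [0, 0, 0], 0.25],
    [[3, -7, 0], [0, 0, 0], 0.25],
    [[4.5, -10.4, 0], [0, 0, 0], 0.25],
    [[5.8, -13.4, 0.3], [0, 0, 0], 0.25],
    [[6.9, -15.9, 1], [0, 0, 0], 0.25],
    [[7.5, -17.3, 2.2], [0, 0, 0], 0.25],
    [[7.7, -17.8, 3.8], [0, 0, 0], 0.25],
    [[7.7, -17.8, 5.5], [0, 0, 0], 0.25],
    [[7.7, -17.8, 7], [0, 0, 0], 0.25],
    [[7.7, -17.8, 8], [0, 0, 0], 0.25],
  ],
)

```text
time: 33.45
tool_pos: [0.5627, 0.1148, 0.0656]
ee_rot: [3.141, 0.006, 0.029]
wrist_force: [0.0, -0.1, -1.8]
width: 0.0369
```

>>> apply_moves(
  moves=[
    [[0, 0, 0.5], [0, 0, 0], 0.25],
    [[0, 0, 0.9], [0, 0, 0], 0.25],
    [[0, 0, 1.1], [0, 0, 0], 0.25],
    [[0, 0, 1.2], [0, 0, 0], 0.25],
    [[0, 0, 1.3], [0, 0, 0], 0.25],
    [[0, 0, 1.4], [0, 0, 0], 0.25],
    [[0, 0, 1.5], [0, 0, 0], 0.25],
    [[0, 0, 1.55], [0, 0, 0], 0.25],
    [[0, 0, 1.55], [0, 0, 0], 0.25],
    [[0, 0, 1.55], [0, 0, 0], 0.25],
  ],
)

```text
time: 34.28
tool_pos: [0.5656, 0.1154, 0.0552]
ee_rot: [3.141, -0.002, 0.029]
wrist_force: [-0.9, -0.6, 5.5]
width: 0.0374
```

```bash
python3 m.py 7.7 -17.8 8 0; python3 m.py 0 0 1.55 0 .5645 .1150 .054 .028
```

```text
cmd [0.5645 0.1151 0.0695] 0.0288 meas [0.5656 0.1154 0.0552] [ 3.1414e+00 -2.4000e-03  2.8800e-02] F [-0.9 -0.6  5.5] w 0.0374 t 34.28
cmd [0.5645 0.1151 0.054 ] 0.0288 meas [0.5656 0.1154 0.0552] [ 3.1414e+00 -2.4000e-03  2.8800e-02] F [-0.9 -0.6  5.5] w 0.0374 t 34.28
 shift [-0.0, 0.01, -0.0] turn z 0.001 dist mm 0
```

Contact is 5.5 N. I release, rise and head to the case in the tray.

>>> apply_moves(
  moves=[
    [[0, 0, -0.1], [0, 0, 0], 0.4],
    [[0, 0, -0.1], [0, 0, 0], 0.6],
    [[0, 0, -0.1], [0, 0, 0], 0.7],
    [[0, 0, -0.1], [0, 0, 0], 0.7],
    [[0, 0, -0.1], [0, 0, 0], 0.7],
    [[0, 0, -0.6], [0, 0, 0], 0.7],
    [[0, 0, -2], [0, 0, 0], 0.7],
    [[0, 0, -5], [0, 0, 0], 0.7],
    [[0, 0, -8.4], [0, 0, 0], 0.7],
    [[0, 0, -11], [0, 0, 0], 0.7],
  ],
)

```text
time: 35.12
tool_pos: [0.5651, 0.1155, 0.166]
ee_rot: [-3.141, -0.002, 0.029]
wrist_force: [1.4, 0.3, 1.4]
width: 0.0657
```

```bash
python3 m.py 0 0 -11 0 .4884 -.3012 .165 .028
python3 - <<'E'
from h import *
np.save('wcal13.npy',cal('wrist'),allow_pickle=True)
a=optics.snapshot('wrist')[:,:,::-1];cv2.imwrite('pics/w13.png',a)
E
```

```text
cmd [0.5645 0.1151 0.164 ] 0.0288 meas [0.5651 0.1155 0.166 ] [-3.1415e+00 -1.7000e-03  2.8900e-02] F [1.4 0.3 1.4] w 0.0657 t 35.12
 shift [-8.81, 41.4, -0.1] turn z 0.001 dist mm 423
```

View pics/w13.png

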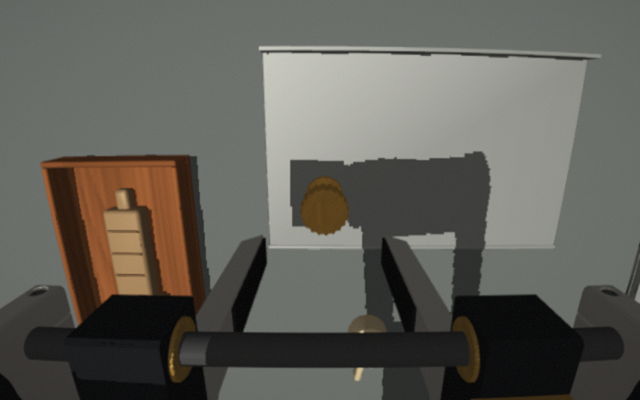

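The thumbscrew is back and upright at (324,208). Now the case.

>>> apply_moves(
  moves=[
    [[-0.5, 2.2, 0], [0, 0, 0], 0.7],
    [[-1.2, 5.8, 0], [0, 0, 0], 0.7],
    [[-2, 9.6, 0], [0, 0, 0], 0.7],
    [[-2.8, 13.4, 0], [0, 0, 0], 0.7],
    [[-3.6, 17.2, 0], [0, 0, 0], 0.7],
    [[-4.4, 21, 0], [0, 0, 0], 0.7],
    [[-5.2, 24.8, 0], [0, 0, 0], 0.7],
    [[-6, 28.6, 0], [0, 0, 0], 0.7],
    [[-6.8, 32.4, 0], [0, 0, 0], 0.7],
    [[-7.6, 36.1, 0], [0, 0, 0], 0.7],
  ],
)

```text
time: 36.0
tool_pos: [0.4985, -0.2495, 0.1635]
ee_rot: [3.141, -0.0, 0.029]
wrist_force: [1.0, -0.4, -0.7]
width: 0.066
```

```bash
python3 m.py -7.6 36.1 0 0 .4884 -.3012 .165 .028 .4884 -.3012 .055 .028
```

```text
cmd [ 0.499  -0.2479  0.164 ] 0.0288 meas [ 0.4985 -0.2495  0.1635] [ 3.1413e+00 -4.0000e-04  2.8600e-02] F [ 1.  -0.4 -0.7] w 0.066 t 36.0
 shift [-1.21, 5.3, -0.1] turn z 0.001 dist mm 54
 shift [-1.21, 5.3, 10.9] turn z 0.001 dist mm 122
```

>>> apply_moves(
  moves=[
    [[-0.7, 3, 0], [0, 0, 0], 0.7],
    [[-1.1, 4.8, 0], [0, 0, 0], 0.7],
    [[-1.2, 5.3, 0.8], [0, 0, 0], 0.7],
    [[-1.2, 5.3, 2.4], [0, 0, 0], 0.7],
    [[-1.2, 5.3, 4.4], [0, 0, 0], 0.7],
    [[-1.2, 5.3, 6.6], [0, 0, 0], 0.7],
    [[-1.2, 5.3, 8.6], [0, 0, 0], 0.7],
    [[-1.2, 5.3, 10.2], [0, 0, 0], 0.7],
    [[-1.2, 5.3, 10.9], [0, 0, 0], 0.7],
    [[-1.2, 5.3, 10.9], [0, 0, 0], 0.6],
  ],
)

```text
time: 36.83
tool_pos: [0.4875, -0.2989, 0.0516]
ee_rot: [-3.138, 0.004, 0.03]
wrist_force: [0.2, 0.3, -0.7]
width: 0.0616
```

>>> apply_moves(
  moves=[
    [[0, 0, 0], [0, 0, 0], 0.5],
    [[0, 0, 0], [0, 0, 0], 0.4],
    [[0, 0, 0], [0, 0, 0], 0.3],
    [[0, 0, 0], [0, 0, 0], 0.3],
    [[0, 0, 0], [0, 0, 0], 0.3],
    [[0, 0, 0], [0, 0, 0], 0.3],
    [[0, 0, 0], [0, 0, 0], 0.3],
    [[0, 0, 0], [0, 0, 0], 0.3],
    [[0, 0, 0], [0, 0, 0], 0.3],
    [[0, 0, 0], [0, 0, 0], 0.3],
  ],
)

```text
time: 37.67
tool_pos: [0.4897, -0.3014, 0.0561]
ee_rot: [3.14, -0.003, 0.029]
wrist_force: [0.6, 1.6, 6.7]
width: 0.044
```

```bash
python3 m.py -1.2 5.3 10.9 0 .5628 .0212 .12 .028
```

```text
cmd [ 0.4885 -0.3012  0.055 ] 0.0288 meas [ 0.4897 -0.3014  0.0561] [ 3.1401e+00 -2.7000e-03  2.8800e-02] F [0.6 1.6 6.7] w 0.044 t 37.67
 shift [8.36, -32.01, -6.5] turn z 0.001 dist mm 337
```

>>> apply_moves(
  moves=[
    [[0, 0, -1.2], [0, 0, 0], 0.3],
    [[0, 0, -3.2], [0, 0, 0], 0.3],
    [[0.3, -1, -5.4], [0, 0, 0], 0.3],
    [[1, -3.5, -6.5], [0, 0, 0], 0.3],
    [[1.9, -7, -6.5], [0, 0, 0], 0.3],
    [[2.8, -10.7, -6.5], [0, 0, 0], 0.3],
    [[3.8, -14.4, -6.5], [0, 0, 0], 0.3],
    [[4.8, -18.1, -6.5], [0, 0, 0], 0.3],
    [[5.7, -21.8, -6.5], [0, 0, 0], 0.3],
    [[6.6, -25.3, -6.5], [0, 0, 0], 0.3],
  ],
)

```text
time: 38.5
tool_pos: [0.5469, -0.0443, 0.1193]
ee_rot: [3.141, 0.001, 0.029]
wrist_force: [1.1, 0.2, -0.0]
width: 0.0437
```

```bash
python3 m.py 6.6 -25.3 -6.5 0 .5628 .0212 .0595 .028
```

```text
cmd [ 0.5472 -0.0464  0.12  ] 0.0288 meas [ 0.5469 -0.0443  0.1193] [3.1415e+00 1.2000e-03 2.8800e-02] F [ 1.1  0.2 -0. ] w 0.0437 t 38.5
 shift [1.76, -6.71, 6.05] turn z 0.001 dist mm 92
```

>>> apply_moves(
  moves=[
    [[0.7, -2.6, 0], [0, 0, 0], 0.3],
    [[1.3, -4.8, 0], [0, 0, 0], 0.3],
    [[1.7, -6.2, 0.3], [0, 0, 0], 0.3],
    [[1.75, -6.7, 1.2], [0, 0, 0], 0.3],
    [[1.75, -6.7, 2.6], [0, 0, 0], 0.3],
    [[1.75, -6.7, 3.9], [0, 0, 0], 0.3],
    [[1.75, -6.7, 4.9], [0, 0, 0], 0.3],
    [[1.75, -6.7, 5.4], [0, 0, 0], 0.3],
    [[1.75, -6.7, 5.6], [0, 0, 0], 0.3],
    [[1.75, -6.7, 5.7], [0, 0, 0], 0.3],
  ],
)

```text
time: 39.33
tool_pos: [0.5627, 0.0208, 0.062]
ee_rot: [3.141, 0.001, 0.028]
wrist_force: [0.1, -1.2, -0.6]
width: 0.0439
```

>>> apply_moves(
  moves=[
    [[0, 0, 0.1], [0, 0, 0], 0.3],
    [[0, 0, 0.2], [0, 0, 0], 0.3],
    [[0, 0, 0.3], [0, 0, 0], 0.3],
    [[0, 0, 0.4], [0, 0, 0], 0.3],
    [[0, 0, 0.5], [0, 0, 0], 0.3],
    [[0, 0, 0.6], [0, 0, 0], 0.3],
    [[0, 0, 0.65], [0, 0, 0], 0.3],
    [[0, 0, 0.65], [0, 0, 0], 0.3],
    [[0, 0, 0.65], [0, 0, 0], 0.3],
    [[0, 0, 0.65], [0, 0, 0], 0.3],
  ],
)

```text
time: 40.17
tool_pos: [0.5634, 0.0213, 0.0581]
ee_rot: [3.141, -0.001, 0.029]
wrist_force: [-2.9, -0.3, 6.3]
width: 0.0438
```

```bash
python3 m.py 1.75 -6.7 5.7 0;python3 m.py 0 0 .65 0
```

```text
cmd [0.5627 0.021  0.063 ] 0.0288 meas [0.5634 0.0213 0.0581] [ 3.1412e+00 -1.4000e-03  2.8900e-02] F [-2.9 -0.3  6.3] w 0.0438 t 40.17
cmd [0.5627 0.021  0.0565] 0.0288 meas [0.5634 0.0213 0.0581] [ 3.1412e+00 -1.4000e-03  2.8900e-02] F [-2.9 -0.3  6.3] w 0.0438 t 40.17
```

The case has touched down. I release and rise, then go for the vial. This time I'll grip it low on the body and wait for the fingers to close fully.

>>> apply_moves(
  moves=[
    [[0, 0, -0.1], [0, 0, 0], 0.5],
    [[0, 0, -0.1], [0, 0, 0], 0.7],
    [[0, 0, -0.1], [0, 0, 0], 0.7],
    [[0, 0, -0.1], [0, 0, 0], 0.7],
    [[0, 0, -0.1], [0, 0, 0], 0.7],
    [[0, 0, -0.6], [0, 0, 0], 0.7],
    [[0, 0, -2], [0, 0, 0], 0.7],
    [[0, 0, -5], [0, 0, 0], 0.7],
    [[0, 0, -8.4], [0, 0, 0], 0.7],
    [[0, 0, -10.5], [0, 0, 0], 0.7],
  ],
)

```text
time: 41.0
tool_pos: [0.564, 0.0213, 0.1646]
ee_rot: [3.141, -0.004, 0.029]
wrist_force: [0.6, -0.8, 1.1]
width: 0.0657
```

```bash
python3 m.py 0 0 -10.5 0 .53 -.2985 .20 .028
python3 - <<'E'
from h import *
np.save('wcal14.npy',cal('wrist'),allow_pickle=True)
a=optics.snapshot('wrist')[:,:,::-1];cv2.imwrite('pics/w14.png',a)
E
```

```text
cmd [0.5627 0.021  0.1615] 0.0288 meas [0.564  0.0213 0.1646] [ 3.1412 -0.004   0.0289] F [ 0.6 -0.8  1.1] w 0.0657 t 41.0
 shift [-4.19, 31.85, -3.85] turn z 0.001 dist mm 324
```

View pics/w14.png

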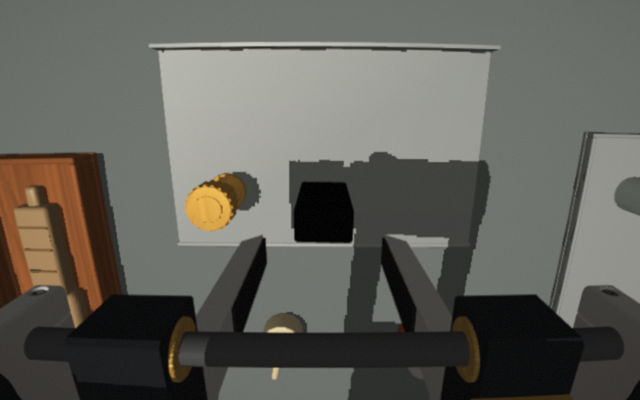

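The case stands upright at (323,212). I go and look at the vial.

>>> apply_moves(
  moves=[
    [[-0.3, 2, -0.4], [0, 0, 0], 0.7],
    [[-0.7, 5.3, -1], [0, 0, 0], 0.7],
    [[-1.2, 9, -1.6], [0, 0, 0], 0.7],
    [[-1.7, 12.8, -2.2], [0, 0, 0], 0.7],
    [[-2.2, 16.6, -2.8], [0, 0, 0], 0.7],
    [[-2.7, 20.4, -3.4], [0, 0, 0], 0.7],
    [[-3.2, 24.2, -3.8], [0, 0, 0], 0.7],
    [[-3.7, 27.8, -3.8], [0, 0, 0], 0.7],
    [[-4.1, 30.5, -3.8], [0, 0, 0], 0.7],
    [[-4.2, 31.9, -3.8], [0, 0, 0], 0.7],
  ],
)

```text
time: 41.88
tool_pos: [0.5291, -0.3022, 0.1985]
ee_rot: [3.141, 0.001, 0.025]
wrist_force: [-0.5, -0.3, -0.4]
width: 0.0659
```

>>> apply_moves(
  moves=[
    [[0, 0, 0], [0, 0, 0], 0.7],
    [[0, 0, 0], [0, 0, 0], 0.7],
    [[0, 0, 0], [0, 0, 0], 0.7],
    [[0, 0, 0], [0, 0, 0], 0.7],
    [[0, 0, 0], [0, 0, 0], 0.7],
    [[0, 0, 0], [0, 0, 0], 0.7],
    [[0, 0, 0], [0, 0, 0], 0.7],
    [[0, 0, 0], [0, 0, 0], 0.7],
    [[0, 0, 0], [0, 0, 0], 0.7],
    [[0, 0, 0], [0, 0, 0], 0.7],
  ],
)

```text
time: 42.72
tool_pos: [0.5302, -0.2986, 0.199]
ee_rot: [3.142, -0.0, 0.029]
wrist_force: [0.3, 0.5, -0.6]
width: 0.066
```

```bash
python3 m.py -4.2 31.9 -3.8 0
python3 - <<'E'
from h import *
np.save('wcal15.npy',cal('wrist'),allow_pickle=True)
a=optics.snapshot('wrist')[:,:,::-1];cv2.imwrite('pics/w15.png',a)
E
```

```text
cmd [ 0.53   -0.299   0.1995] 0.0288 meas [ 0.5302 -0.2986  0.199 ] [ 3.1415e+00 -1.0000e-04  2.8900e-02] F [ 0.3  0.5 -0.6] w 0.066 t 42.72
```

View pics/w15.png

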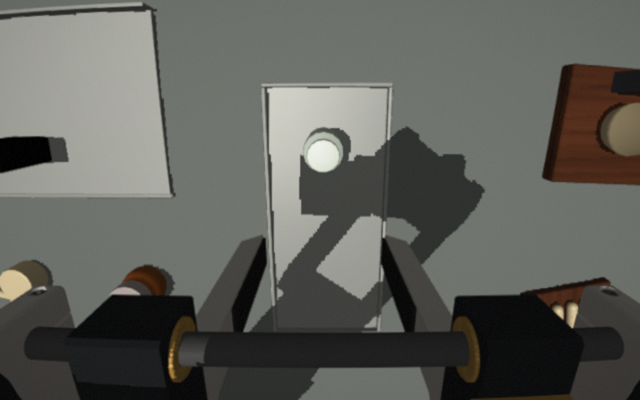

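The stopper's top is at (323,155).

Run:
```python
from h import *
c=np.load('wcal15.npy',allow_pickle=True).item()
v=cast(c,[(323,155)],.089)[0];print(v)
to(load(),[v[0],v[1],.042],.0288)
```

```text
[ 0.57200715 -0.29677732  0.089     ]
 shift [4.21, -0.1, 15.75] turn z -0.0 dist mm 163
```

>>> apply_moves(
  moves=[
    [[1.2, 0, 0.8], [0, 0, 0], 0.7],
    [[2.8, 0, 2], [0, 0, 0], 0.7],
    [[3.9, 0, 4], [0, 0, 0], 0.7],
    [[4.2, -0.1, 6.4], [0, 0, 0], 0.7],
    [[4.2, -0.1, 9], [0, 0, 0], 0.7],
    [[4.2, -0.1, 11.6], [0, 0, 0], 0.7],
    [[4.2, -0.1, 13.8], [0, 0, 0], 0.7],
    [[4.2, -0.1, 15.2], [0, 0, 0], 0.7],
    [[4.2, -0.1, 15.7], [0, 0, 0], 0.7],
    [[4.2, -0.1, 15.7], [0, 0, 0], 0.65],
  ],
)

```text
time: 43.6
tool_pos: [0.571, -0.296, 0.0399]
ee_rot: [-3.14, 0.003, 0.029]
wrist_force: [0.1, 0.4, -0.1]
width: 0.0624
```

>>> apply_moves(
  moves=[
    [[0, 0, 0], [0, 0, 0], 0.5],
    [[0, 0, 0], [0, 0, 0], 0.4],
    [[0, 0, 0], [0, 0, 0], 0.3],
    [[0, 0, 0], [0, 0, 0], 0.2],
    [[0, 0, 0], [0, 0, 0], 0.2],
    [[0, 0, 0], [0, 0, 0], 0.2],
    [[0, 0, 0], [0, 0, 0], 0.2],
    [[0, 0, 0], [0, 0, 0], 0.2],
    [[0, 0, 0], [0, 0, 0], 0.2],
    [[0, 0, 0], [0, 0, 0], 0.2],
  ],
)

```text
time: 44.43
tool_pos: [0.5729, -0.2969, 0.0435]
ee_rot: [3.14, -0.002, 0.029]
wrist_force: [0.2, 0.2, 5.5]
width: 0.0355
```

```bash
python3 m.py 4.2 -.1 15.7 0 .5688 -.0748 .105 .028;  python3 - <<'E'
from h import *
np.save('wcal16.npy',cal('wrist'),allow_pickle=True)
a=optics.snapshot('wrist')[:,:,::-1];cv2.imwrite('pics/w16.png',a)
E
```

```text
cmd [ 0.5719 -0.2968  0.0425] 0.0288 meas [ 0.5729 -0.2969  0.0435] [ 3.1402e+00 -2.1000e-03  2.8800e-02] F [0.2 0.2 5.5] w 0.0355 t 44.43
 shift [0.33, -22.2, -6.25] turn z 0.001 dist mm 231
```

View pics/w16.png

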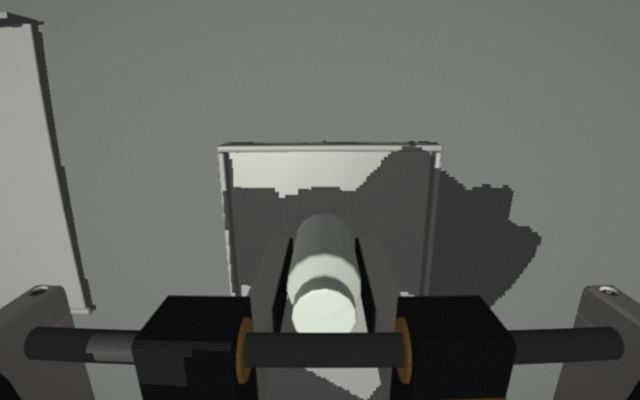

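The vial is gripped, with its stopper at (324,311). I check its offset from the TCP.

Run:
```python
from h import *
c=np.load('wcal16.npy',allow_pickle=True).item()
print(cast(c,[(324,311)],.089)[0], cast(c,[(324,282)],.089)[0])
```

```text
[ 0.57397617 -0.29698304  0.089     ] [ 0.58724134 -0.29658586  0.089     ]
```

>>> apply_moves(
  moves=[
    [[0, 0, -0.5], [0, 0, 0], 0.2],
    [[0, 0, -1.5], [0, 0, 0], 0.2],
    [[0, 0, -3], [0, 0, 0], 0.2],
    [[0, 0, -4.6], [0, 0, 0], 0.2],
    [[0, -1, -5.8], [0, 0, 0], 0.2],
    [[0, -3.2, -6.3], [0, 0, 0], 0.2],
    [[0.1, -6, -6.3], [0, 0, 0], 0.2],
    [[0.1, -9, -6.3], [0, 0, 0], 0.2],
    [[0.1, -12, -6.3], [0, 0, 0], 0.2],
    [[0.1, -15, -6.3], [0, 0, 0], 0.2],
  ],
)

```text
time: 45.32
tool_pos: [0.5683, -0.1445, 0.1052]
ee_rot: [-3.141, 0.0, 0.029]
wrist_force: [0.9, -0.5, -1.3]
width: 0.0354
```

```bash
python3 m.py .1 -15 -6.3 0  .5685 -.0748 .105 .028 .5685 -.0748 .0445 .028
```

```text
cmd [ 0.5686 -0.1469  0.1055] 0.0288 meas [ 0.5683 -0.1445  0.1052] [-3.1411e+00  3.0000e-04  2.8600e-02] F [ 0.9 -0.5 -1.3] w 0.0354 t 45.32
 shift [0.2, -7.2, 0.05] turn z 0.001 dist mm 72
 shift [0.2, -7.2, 6.1] turn z 0.001 dist mm 94
```

>>> apply_moves(
  moves=[
    [[0.1, -2.6, 0], [0, 0, 0], 0.2],
    [[0.15, -4.8, 0], [0, 0, 0], 0.2],
    [[0.2, -6.4, 0.2], [0, 0, 0], 0.2],
    [[0.2, -7.1, 1], [0, 0, 0], 0.2],
    [[0.2, -7.2, 2.2], [0, 0, 0], 0.2],
    [[0.2, -7.2, 3.4], [0, 0, 0], 0.2],
    [[0.2, -7.2, 4.4], [0, 0, 0], 0.2],
    [[0.2, -7.2, 5], [0, 0, 0], 0.2],
    [[0.2, -7.2, 5.3], [0, 0, 0], 0.2],
    [[0.2, -7.2, 5.4], [0, 0, 0], 0.2],
  ],
)

```text
time: 46.15
tool_pos: [0.5681, -0.0753, 0.0496]
ee_rot: [-3.141, 0.002, 0.027]
wrist_force: [0.3, 0.1, 0.2]
width: 0.0355
```

>>> apply_moves(
  moves=[
    [[0, 0, 0.1], [0, 0, 0], 0.2],
    [[0, 0, 0.2], [0, 0, 0], 0.2],
    [[0, 0, 0.3], [0, 0, 0], 0.2],
    [[0, 0, 0.4], [0, 0, 0], 0.2],
    [[0, 0, 0.5], [0, 0, 0], 0.2],
    [[0, 0, 0.6], [0, 0, 0], 0.2],
    [[0, 0, 0.7], [0, 0, 0], 0.2],
    [[0, 0, 0.7], [0, 0, 0], 0.2],
    [[0, 0, 0.7], [0, 0, 0], 0.2],
    [[0, 0, 0.7], [0, 0, 0], 0.2],
  ],
)

```text
time: 46.98
tool_pos: [0.569, -0.0746, 0.0455]
ee_rot: [3.141, -0.001, 0.029]
wrist_force: [-2.9, 1.0, 5.2]
width: 0.0353
```

```bash
python3 m.py .2 -7.2 5.4 0;  python3 m.py 0 0 .7 0
```

```text
cmd [ 0.5685 -0.0748  0.0515] 0.0288 meas [ 0.569  -0.0746  0.0455] [ 3.1412e+00 -9.0000e-04  2.9000e-02] F [-2.9  1.   5.2] w 0.0353 t 46.98
cmd [ 0.5685 -0.0748  0.0445] 0.0288 meas [ 0.569  -0.0746  0.0455] [ 3.1412e+00 -9.0000e-04  2.9000e-02] F [-2.9  1.   5.2] w 0.0353 t 46.98
```

Contact is 5 N. I release and rise straight up.

>>> apply_moves(
  moves=[
    [[0, 0, -0.1], [0, 0, 0], 0.4],
    [[0, 0, -0.1], [0, 0, 0], 0.6],
    [[0, 0, -0.1], [0, 0, 0], 0.75],
    [[0, 0, -0.1], [0, 0, 0], 0.75],
    [[0, 0, -0.1], [0, 0, 0], 0.75],
    [[0, 0, -0.3], [0, 0, 0], 0.75],
    [[0, 0, -1.5], [0, 0, 0], 0.75],
    [[0, 0, -4], [0, 0, 0], 0.75],
    [[0, 0, -7.5], [0, 0, 0], 0.75],
    [[0, 0, -11], [0, 0, 0], 0.75],
  ],
)

```text
time: 47.82
tool_pos: [0.568, -0.0744, 0.1551]
ee_rot: [-3.141, 0.002, 0.029]
wrist_force: [0.8, -0.0, 0.7]
width: 0.0703
```

```bash
python3 m.py 0 0 -11 0 .4937 .0112 .26 .028
```

```text
cmd [ 0.5685 -0.0748  0.1545] 0.0288 meas [ 0.568  -0.0744  0.1551] [-3.1411e+00  1.9000e-03  2.8800e-02] F [ 0.8 -0.   0.7] w 0.0703 t 47.82
 shift [-7.23, -8.81, -10.55] turn z 0.001 dist mm 155
```

Back to the same viewpoint as the first measurement, for a direct comparison.

>>> apply_moves(
  moves=[
    [[0, 0, -2], [0, 0, 0], 0.75],
    [[-0.5, -0.6, -5], [0, 0, 0], 0.75],
    [[-2, -2.5, -7.5], [0, 0, 0], 0.75],
    [[-4, -4.9, -9.5], [0, 0, 0], 0.75],
    [[-6, -7.3, -10.4], [0, 0, 0], 0.75],
    [[-7, -8.6, -10.5], [0, 0, 0], 0.75],
    [[-7.2, -8.8, -10.5], [0, 0, 0], 0.75],
    [[-7.2, -8.8, -10.5], [0, 0, 0], 0.75],
    [[-7.2, -8.8, -10.5], [0, 0, 0], 0.75],
    [[-7.2, -8.8, -10.5], [0, 0, 0], 0.75],
  ],
)

```text
time: 48.65
tool_pos: [0.4945, 0.0105, 0.2573]
ee_rot: [3.141, 0.003, 0.028]
wrist_force: [-0.3, 0.1, 0.3]
width: 0.0706
```

```bash
python3 m.py -7.2 -8.8 -10.5 0;  python3 - <<'E'
from h import *
np.save('wcal17.npy',cal('wrist'),allow_pickle=True)
a=optics.snapshot('wrist')[:,:,::-1];cv2.imwrite('pics/w17.png',a)
cv2.imwrite('pics/w17c.png',cv2.resize(a[15:175,185:455],None,fx=3,fy=3,interpolation=cv2.INTER_CUBIC)[:, :800])
s=optics.snapshot('scene')[:,:,::-1];cv2.imwrite('pics/s17.png',s)
t=optics.snapshot('top')[:,:,::-1];cv2.imwrite('pics/t17.png',t)
E
```

```text
cmd [0.494  0.0111 0.2595] 0.0288 meas [0.4945 0.0105 0.2573] [3.1413e+00 2.7000e-03 2.7600e-02] F [-0.3  0.1  0.3] w 0.0706 t 48.65
```

View pics/w17c.png

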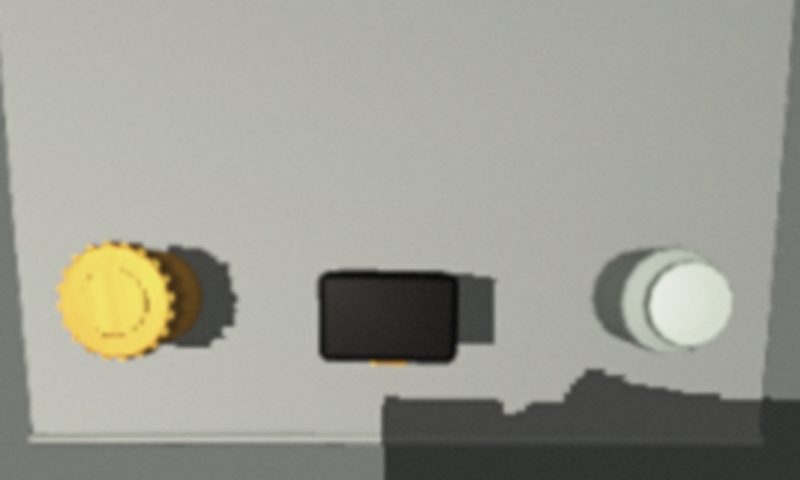

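View pics/s17.png

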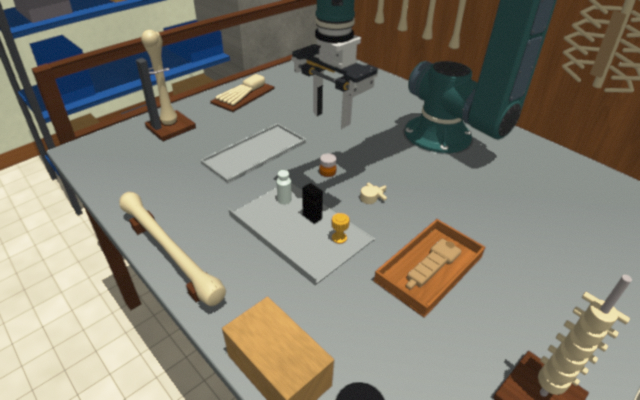

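View pics/t17.png

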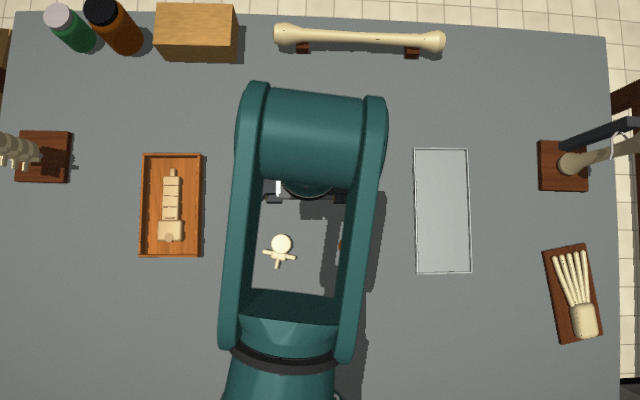

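Everything is upright and back in place, and the sternum is in the box. I compare positions in numbers, including the vertebra and jar.

Run:
```python
from h import *
c=np.load('wcal17.npy',allow_pickle=True).item()
P=lambda x,y:((x+.5)/3-.5+185,(y+.5)/3-.5+15)
f=lambda pts,z:(cast(c,[P(*p) for p in pts],z)*1000).mean(0).round(1)
print('screw',f([(116,299)],.068),'was 564,114.4'); print('vial',f([(690,303)],.091),'was 568.9,-75.1')
print('case',f([(319,272),(458,274),(457,361),(320,360)],.096),'was 562.3,20.9')
a=cv2.imread('pics/scene0.png').astype(int);b=cv2.imread('pics/s17.png').astype(int)
for n,(x0,y0,x1,y1) in {'jar':(316,148,342,178),'vert':(358,180,390,206)}.items():
    A=cv2.cvtColor(a[y0:y1,x0:x1].astype(np.uint8),cv2.COLOR_BGR2HSV)[...,1]>70;B=cv2.cvtColor(b[y0:y1,x0:x1].astype(np.uint8),cv2.COLOR_BGR2HSV)[...,1]>70
    print(n,[np.argwhere(m).mean(0).round(2) for m in(A,B)],A.sum(),B.sum())
o=robot.get_obs();print(o['time'],np.abs(o['qvel']).max())
print(job.close_job())
```

```text
screw [563.  114.6  68. ] was 564,114.4
vial [567.8 -73.9  91. ] was 568.9,-75.1
case [560.6  21.3  96. ] was 562.3,20.9
jar [array([22.5 , 11.35]), array([22.42, 11.3 ])] 171 174
vert [array([15.81, 13.83]), array([15.97, 13.73])] 161 157
48.8 0.0045150275392006585
the job is handed in; nothing more can be done
None
```

The job is done and handed in at about 49 s of the 141 s allowed. I cleared the vial, case and thumbscrew onto the side tray. I then laid the sternum flat and lengthwise in the loan box, and last put the three things back upright.

**Last checks:**
- **Returned things:** the final wrist picture puts the vial, case and thumbscrew within about 2 mm of their starting spots, and all three are upright.
- **Sternum:** its middle was within about 1 mm of the box's middle, measured just after placing.
- **Vertebra and jar:** neither shows any movement in the scene camera.

**What went wrong:** when I first put the vial on the tray, I had gripped it higher than planned because the fingers close slowly. It was pressed down onto the tray at about 40 N for roughly a second. It stayed upright, and I eased the force off before letting go. Every later set-down read under 7 N. I can't tell whether that press counts against the 40 N limit. The load went through the held vial, not the gripper's body, and the highest reading I saw was 39.9 N.

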